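Charge the parts tumbler: blocks in, stir, battery home

ROBOT

A 6-joint arm with a two-finger parallel gripper is mounted at the origin on the work surface. World frame = base frame: x ahead of the robot, y to its left, z up, the work surface at z = 0. Lengths are in m, angles in rad, forces in N, time in s.
With the tool pointing down it reaches from about 0.275 to 0.825 m from the base axis. Payload 4.9 kg.
Tool frame: the origin (TCP) lies midway between the tips of the shut fingers; the grasp point (between the pads) lies bot.grip_depth behind it (bot.grip_depth is the distance from the TCP to the grasp point, in m); z points along the fingers, y is the line along which they close (so a half turn about z gives the same grasp; the last joint's range is limited). The gripper opens to 85 mm and grips with 20 to 120 N. Pads are 22 mm wide; open, the fingers measure 114 mm over their backs; the gripper's body (76 mm by 85 mm) begins 54 mm behind the grasp point. The pads swing forward as they close: fully open they stand 13 mm farther back than shut.
Start: joints at [1.117, 0.326, -0.193, 1.052, 0, 1.437], TCP at [0.173, 0.522, 0.231] pointing down, gripper open.
Joint ranges: [-2.65, 2.65], [-0.97, 1.79], [-1.3, 1.35], [-1.93, 2.1], [-1.47, 1.37], [-3.14, 3.14]. Speed limits (rad/s): [2.57, 2.57, 3.14, 3.14, 3.14, 3.14].

INTERFACE

Orientations are given as a rotation vector (axis times angle).
In Python, from cell import bot gives the robot as it stands.
- The arm moves only by the shell command python3 -m crank 'ROWS' [FORCE]. ROWS is JSON, a list of rows, each an object of numbers: "x", "y", "z": the shift along the world's x, y, z normalised to -1 to 1, where 1 is 200 mm; "yaw": the turn about the world's z normalised to -1 to 1, where 1 is 180 degrees; "claw": the closure, from -1 (fully open) to 1 (shut), so that 0 is half open. In form: [{"x": .., "y": .., "z": .., "yaw": .., "claw": ..}, ...]. A call has exactly 8 rows; each row is the pose to reach, as a shift and turn from the pose commanded when the call began, turning the shorter way round; what a row does not reach only later rows make up. A row lasts 1/10 s, in which the tool goes at most 50 mm and 8.59 degrees, less where a joint would pass 70% of its speed; a pose out of reach is approached as far as the arm can. A call with a number of a shift or a turn outside -1 to 1 is refused whole. A call with a gripper value outside its range is refused whole. The fingers move at their own pace and stop on an object; FORCE is the grip in N (left out, the last holds). Time passes only in rows, so rows that repeat a pose let the fingers close, or fill a call up. It gives the time, the measured TCP pose, the force, the opening and the grip force at its end, in the units of the state.
- bot.read_state(): the state, without advancing time (a new reading comes with each control period).
- bot.camera(name): name is "scene" or "top" or "wrist"; returns a dict with "img" (480x640x3 uint8, red, green, blue), "range_z" (480x640 float32, m along the optical axis (not along the pixel's ray), 0 where there is no reading), "mtx" (3x3 intrinsics, pixels), "k1" (the pictures are not rectified: a ray, as slopes to the right and down, at radius r is drawn at 1 + k1 r^2 times it, then the intrinsics apply), "cam_to_world" (4x4, takes a point from camera to world coordinates); the wrist camera has in their place "mount" (4x4, takes a point from camera to tool coordinates, whose origin is the TCP and whose axes are the flange's). Camera axes: x right, y down, z forward; pixel columns grow to the right and rows downward; lengths in m; the calibration is good to about 2 mm. A picture is of the moment at which its call begins: read the wrist's pose just before it.
- bot.hand_in(): hands the job in; it is judged then, once.
The state is a dict: "time": time; "q": joint angles; "qd": joint speeds; "effort": joint torques, N m; "position": TCP position; "eef_rot": TCP orientation; "wrist_force": force on the tool from outside, world axes, zero at the start; "ft_torque": the same for the moment, N m; "width": opening from 0.0 (shut) to 1.0 (fully open); "grasp_force": force on a finger pad.
Only numpy, scipy, OpenCV 4.12 (cv2) and the standard library are available. Lean on these libraries where they do the work, as an engineer would, in place of code of your own. Each camera call takes 0.05 s, during which the arm holds its last target. There are 200 camera calls.

TASK

Get the finishing tumbler ready to run: first put every aluminium block from the bench into the bowl of ceramic balls, then take the rod from its tube and, with its tip right down among the balls near the bowl's floor and well out from the middle (halfway to the wall), stir three full turns anticlockwise as seen from above. Then slide the rod fully home in its tube again and slide the battery all the way into the tumbler's bay (the battery may be done at any time). Keep all blocks and balls in the bowl, and leave the jar and the screwdriver alone.

Things in the scene. Friction and masses are not known exactly. Their poses are not given: they have to be found in the camera images.
- tumbler: Battery-driven finishing tumbler, fixed. Origin on the bench on the axis of its open round steel bowl; z up. Black plinth 256 mm across, 20 mm high; bowl 234 mm outside, 224 mm inside, flat inner floor 25 mm and rim 115 mm above the bench. A low bridge on its +y side (30 mm high) carries the grey battery bay
- bowl_floor (a point): centre of the bowl's inner floor, 25 mm above the bench
- bay_mouth (a point): middle of the sill of the battery bay, at its mouth, 5 mm above the bench. The bay is a tunnel along the tumbler x axis, 205 mm to +y of the bowl axis, open only at this -x end (towards the robot), 77 mm deep, 52 mm wide and 33 mm high inside; housing 68 mm wide, 85 mm long, its top 44 mm above the bench
- bay_home (a point): where the middle of the battery is when it is fully home, touching the back wall; axes as the tumbler (the battery goes in along +x). 17 mm inside the mouth, 20 mm above the bench; the outer 43 mm of the battery then stick out of the mouth
- tube: fixed upright aluminium storage tube on an 80 mm round foot; origin on the bench on its axis, z up. 125 mm high, 22 mm inside, 29 mm outside
- tube_mouth (a point): centre of the tube's open upper end, 125 mm above the bench
- rod_tip (a point): lower end of the stirring rod, on its axis; z points up the rod. Steel shaft 16 mm thick, 118 mm long, then a wooden handle 24 x 24 mm (flat sides along x and y), 60 mm long; 0.12 kg. It starts upright in the tube, the underside of the handle resting on the rim of the tube, the tip 7 mm above the bench: that is fully home
- rod_grip (a point): middle of the rod's wooden handle, 148 mm above the tip; axes as rod_tip
- rod: the stirring rod; origin at its tip (as point rod_tip)
- battery: the battery; origin in the middle of its underside, 15 mm below battery_mid
- battery_mid (a point): middle of the black battery, 120 mm long (x) x 48 mm wide (y) x 30 mm high (z), about 0.25 kg; both ends alike: the last 8 mm are stepped in to 42 x 24 mm. Lies flat on the bench; either end may go in first
- block0_mid (a point): middle of a sawn aluminium block with dark drilled holes, 60 (x) x 22 x 22 mm, 0.08 kg, lying on the bench (2 to 4 blocks are there)
- block1_mid (a point): middle of a sawn aluminium block with dark drilled holes, 60 (x) x 22 x 22 mm, 0.08 kg, lying on the bench (2 to 4 blocks are there)
- block2_mid (a point): middle of a sawn aluminium block with dark drilled holes, 60 (x) x 22 x 22 mm, 0.08 kg, lying on the bench (2 to 4 blocks are there)
- block3_mid (a point): middle of a sawn aluminium block with dark drilled holes, 60 (x) x 22 x 22 mm, 0.08 kg, lying on the bench (2 to 4 blocks are there)
- ball0_center (a point): centre of a white ceramic polishing ball, 26 mm diameter, 25 g, loose in the bowl
- ball1_center (a point): centre of a white ceramic polishing ball, 26 mm diameter, 25 g, loose in the bowl
- ball2_center (a point): centre of a white ceramic polishing ball, 26 mm diameter, 25 g, loose in the bowl
- ball3_center (a point): centre of a white ceramic polishing ball, 26 mm diameter, 25 g, loose in the bowl
- ball4_center (a point): centre of a white ceramic polishing ball, 26 mm diameter, 25 g, loose in the bowl
- ball5_center (a point): centre of a white ceramic polishing ball, 26 mm diameter, 25 g, loose in the bowl
- ball6_center (a point): centre of a white ceramic polishing ball, 26 mm diameter, 25 g, loose in the bowl
- oil_jar: bystander: closed jar 60 mm across, 100 mm high, origin under its centre; leave alone
- screwdriver: bystander: screwdriver lying on the bench; leave alone

How it is judged:
On the way, in this order (a step that is already met when the one before it is completed fails the run):
1. every block present is in the bowl (horizontal distance between each of block0_mid, block1_mid, block2_mid, block3_mid and bowl_floor below 0.11 m and z of each of block0_mid, block1_mid, block2_mid, block3_mid in the frame of tumbler below 0.09 m), for 0.3 s.
2. stirring anticlockwise, turn 1: the rod's tip passes the far (+x) side of the bowl, down among the balls (x of rod_tip in the frame of tumbler between 0.02 and 0.112 m and y of rod_tip in the frame of tumbler between -0.02 and 0.02 m and z of rod_tip in the frame of tumbler below 0.043 m).
3. stirring anticlockwise, turn 1: the rod's tip passes the bay (+y) side of the bowl, down among the balls (y of rod_tip in the frame of tumbler between 0.02 and 0.112 m and x of rod_tip in the frame of tumbler between -0.02 and 0.02 m and z of rod_tip in the frame of tumbler below 0.043 m).
4. stirring anticlockwise, turn 1: the rod's tip passes the near (-x) side of the bowl, down among the balls (x of rod_tip in the frame of tumbler between -0.112 and -0.02 m and y of rod_tip in the frame of tumbler between -0.02 and 0.02 m and z of rod_tip in the frame of tumbler below 0.043 m).
5. stirring anticlockwise, turn 1: the rod's tip passes the right (-y) side of the bowl, down among the balls (y of rod_tip in the frame of tumbler between -0.112 and -0.02 m and x of rod_tip in the frame of tumbler between -0.02 and 0.02 m and z of rod_tip in the frame of tumbler below 0.043 m).
6. stirring anticlockwise, turn 2: the rod's tip passes the far (+x) side of the bowl, down among the balls (all of step 2).
7. stirring anticlockwise, turn 2: the rod's tip passes the bay (+y) side of the bowl, down among the balls (all of step 3).
8. stirring anticlockwise, turn 2: the rod's tip passes the near (-x) side of the bowl, down among the balls (all of step 4).
9. stirring anticlockwise, turn 2: the rod's tip passes the right (-y) side of the bowl, down among the balls, and the balls have been moved (all of step 5 and distance of any of ball0_center, ball1_center, ball2_center, ball6_center from where it was at the start of the episode above 0.02 m and distance of any of ball3_center, ball4_center, ball5_center, ball6_center from where it was at the start of the episode above 0.02 m).
At the end, for the whole second after the job is handed in: All blocks and balls in the bowl (within 110 mm of its axis, under 90 mm high); rod home in the tube (tip within 12 mm of the axis, under 14 mm high, tilt under 0.1 rad); battery home (at most 6 mm short, within 9 mm of bay_home and 0.1 rad); rod and battery at rest (all of step 1 and horizontal distance between each of ball0_center, ball1_center, ball2_center, ball3_center, ball4_center, ball5_center, ball6_center and bowl_floor below 0.11 m and z of each of ball0_center, ball1_center, ball2_center, ball3_center, ball4_center, ball5_center, ball6_center in the frame of tumbler below 0.09 m and horizontal distance between rod_tip and tube_mouth below 0.012 m and z of rod_tip in the frame of tube below 0.014 m and angle between rod_tip's own z axis and vertical below 0.1 rad and x of battery_mid in the frame of bay_home above -0.006 m and distance between battery_mid and bay_home below 0.009 m and angle between the x axis of battery_mid and the x axis of tumbler, either way round below 0.1 rad and linear speed of each of rod, battery below 0.03 m/s); the robot touches nothing.
It fails at once if a bystander is displaced by more than 30 mm (distance of any of oil_jar, screwdriver from where it was at the start of the episode above 0.03 m).
Of block0, block1, block2, block3 only 2 to 4 are there at a start; the rules pass over those that are not, and their reading is None.
At some moment in a run one of block0, block1, block2, block3, battery may be knocked a few centimetres aside while the robot is not near it.
It also fails if it takes over 210 s, if anything falls off the work surface, if the arm or the gripper's body presses on something with over 40 N, if the wrist force passes 120 N, or if a joint passes its speed limit or range.

## Working session

There is one attempt and no reset: what is moved stays moved. The work goes in short steps, Python scripts to look and compute and a shell command to move; the robot and the scene stay as the last step left them, time stands still between calls to the robot, and variables do not carry over. Pictures are saved under pics/ and viewed, at most 14 in all, crops included, and the job is handed in when it is done.

```bash
ls; mkdir -p pics
python3 - <<'E'
from cell import bot
import cv2,numpy as np
print(bot.grip_depth, bot.read_state())
for n in("top","scene"):
    c=bot.camera(n); cv2.imwrite(f"pics/{n}0.png",c["img"][:,:,::-1]); np.savez(f"{n}0.npz",**c); print(n,c["mtx"],c["k1"],c["cam_to_world"])
c=bot.camera("wrist");print(c["mount"],c["k1"],c["mtx"])
E
```

```text
pics
0.0187 {'time': 0.0, 'q': array([ 1.11682624e+00,  3.26927739e-01, -1.93570852e-01,  1.05197669e+00,
        2.56740067e-05,  1.43662646e+00]), 'qd': array([ 0.00141431, -0.00024359,  0.00153628, -0.00247897, -0.00047624,
        0.00034939]), 'effort': array([ 1.32670848e-03, -4.43396258e+01,  2.62438917e+01,  1.55546312e-02,
        8.12737244e-05, -5.72117159e-06]), 'position': array([0.17262435, 0.52161526, 0.23051555]), 'eef_rot': array([-5.00121586e-01, -3.10101027e+00,  2.51198754e-03]), 'wrist_force': array([-0.57045614,  0.83835966, -0.67133422]), 'ft_torque': array([-0.05487738,  0.0059685 ,  0.01023603]), 'grasp_force': 0.0, 'width': 1.0018110440854748}
top [[605.84131102   0.         321.62660848]
 [  0.         605.84131102 231.76690649]
 [  0.           0.           1.        ]] -0.14264682285248256 [[ 2.08335229e-03 -9.91904611e-01  1.26968117e-01  4.67320712e-01]
 [-9.99968358e-01 -1.09163611e-03  7.87983234e-03 -1.03640734e-03]
 [-7.67743905e-03 -1.26980516e-01 -9.91875499e-01  1.37368779e+00]
 [ 0.00000000e+00  0.00000000e+00  0.00000000e+00  1.00000000e+00]]
scene [[444.32316979   0.         319.56255036]
 [  0.         444.32316979 240.51892532]
 [  0.           0.           1.        ]] 0.01596747792439115 [[-0.85851987  0.36322429 -0.36195545  1.04119057]
 [ 0.51269921  0.62058331 -0.59330927  0.72991247]
 [ 0.00911917 -0.69494206 -0.71900791  0.9758414 ]
 [ 0.          0.          0.          1.        ]]
[[ 2.46750090e-06 -9.54157373e-01 -2.99305375e-01  7.75406987e-02]
 [ 9.99999522e-01  2.95053770e-04 -9.32359567e-04  1.69795462e-04]
 [ 9.77928935e-04 -2.99305230e-01  9.54156917e-01 -1.41911341e-01]
 [ 0.00000000e+00  0.00000000e+00  0.00000000e+00  1.00000000e+00]] -0.06700726256042172 [[358.48713341   0.         317.71764973]
 [  0.         358.48713341 237.39041063]
 [  0.           0.           1.        ]]
```

View pics/top0.png

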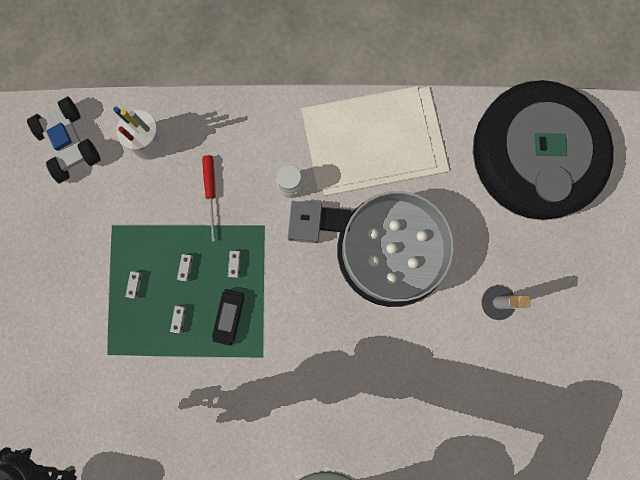

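View pics/scene0.png

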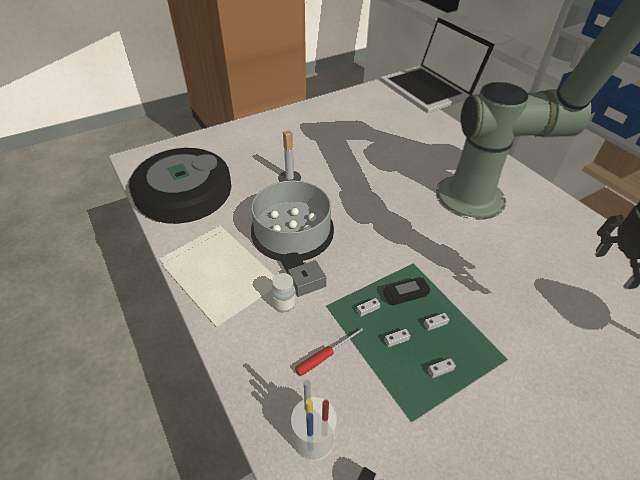

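The top view shows four blocks on the mat at (134,285), (185,267), (234,264) and (178,319), and the battery at (228,317). The bay is at (305,222), the bowl at (397,247), the rod and tube at about (500,302), the jar at (289,180) and the screwdriver at (210,190). Next I measure all of these from both views.

```bash
cat > h.py <<'E'
import cv2,numpy as np
def ray(c,px,T=None):
    T=c["cam_to_world"] if T is None else T
    p=np.atleast_2d(np.array(px,float)); m=np.array(c["mtx"])
    d=np.stack([(p[:,0]-m[0,2])/m[0,0],(p[:,1]-m[1,2])/m[1,1]],1); s=d.copy()
    for _ in range(8): s=d/(1+float(c["k1"])*(s**2).sum(1,keepdims=True))
    return T[:3,3], np.c_[s,np.ones(len(s))]@T[:3,:3].T
def onz(c,px,z,T=None):
    o,r=ray(c,px,T); return o+r*((z-o[2])/r[:,2])[:,None]
def tri(ca,pa,cb,pb,Ta=None,Tb=None):
    o1,r1=ray(ca,pa,Ta); o2,r2=ray(cb,pb,Tb); r1=r1[0];r2=r2[0]
    t=np.linalg.lstsq(np.c_[r1,-r2],o2-o1,rcond=None)[0]
    a=o1+t[0]*r1;b=o2+t[1]*r2; return (a+b)/2,np.linalg.norm(a-b)
def blobs(mask,lo,hi):
    n,l,s,ce=cv2.connectedComponentsWithStats(mask.astype(np.uint8))
    return [(ce[i],s[i],l==i) for i in range(1,n) if lo<s[i,4]<hi]
def cloud(c,T=None):
    v,u=np.mgrid[:480,:640]; o,r=ray(c,np.c_[u.ravel(),v.ravel()],T)
    return (o+r*c["range_z"].reshape(-1,1)).reshape(480,640,3)
def wT(st,c): 
    T=np.eye(4);T[:3,:3]=cv2.Rodrigues(np.array(st["eef_rot"]))[0];T[:3,3]=st["position"];return T@c["mount"]
def rect(pts):
    (c,(w,h),a)=cv2.minAreaRect((pts[:,:2]*1000).astype(np.float32)); 
    if w<h: w,h,a=h,w,a+90
    return np.round(c,1),round(w,1),round(h,1),round((a+90)%180-90,1) # mm, long axis angle
E
cat > m.py <<'E'
from h import *
t=dict(np.load("top0.npz"));s=dict(np.load("scene0.npz"))
P=cloud(t);Q=cloud(s)
hs=cv2.cvtColor(t["img"],cv2.COLOR_RGB2HSV); hS=cv2.cvtColor(s["img"],cv2.COLOR_RGB2HSV)
def matmask(h): 
    g=((h[...,0]>60)&(h[...,0]<95)&(h[...,1]>90)).astype(np.uint8)
    b=max(blobs(g,3000,1e6),key=lambda x:x[1][4])[2].astype(np.uint8)
    cn=max(cv2.findContours(b,0,2)[0],key=cv2.contourArea); o=b*0; cv2.drawContours(o,[cv2.convexHull(cn)],-1,1,-1); return o,b
for nm,h,C,cam in(("top",hs,P,t),("scene",hS,Q,s)):
    o,b=matmask(h)
    for ce,st,l in blobs((o>0)&(b==0),60,5000):
        z=C[l][:,2]; zt=np.percentile(z,70)
        px=np.argwhere(l)[:,::-1]
        top=l&(C[...,2]>zt-.006); pt=np.argwhere(top)[:,::-1]
        print(nm,ce.round(),st[4],"ztop",round(zt,4),rect(onz(cam,pt,zt)),pt.mean(0).round(1))
def show(n,m): 
    p=C[m]; print(n,m.sum(),p.mean(0).round(4) if len(p) else "")
C=P
v,u=np.mgrid[:480,:640]
# bowl rim: points z .108-.12 near bowl
m=(abs(P[...,2]-.115)<.006)&(u>320)&(u<470)&(v>170)&(v<320)
p=P[m];A=np.c_[2*p[:,:2],np.ones(len(p))];r=np.linalg.lstsq(A,(p[:,:2]**2).sum(1),rcond=None)[0]
print("bowl",m.sum(),r[:2],np.sqrt(r[2]+r[0]**2+r[1]**2),p[:,2].mean())
m=(abs(P[...,2]-.044)<.006)&(u>280)&(u<325)&(v>190)&(v<250)
print("bay",rect(P[m]),P[m][:,2].mean(), m.sum())
# rod handle top, both
w=(hs[...,0]>8)&(hs[...,0]<25)&(hs[...,1]>80)&(u>480)&(u<560)&(v>270)&(v<330)
print("handle top view",w.sum(),P[w].min(0),P[w].max(0)); k=w&(P[...,2]>.178);print(rect(P[k]),P[k].mean(0))
w=(hS[...,0]>8)&(hS[...,0]<25)&(hS[...,1]>80)&(u>270)&(u<305)&(v>110)&(v<160)
k=w&(Q[...,2]>.125); print("scene",w.sum(),Q[k].min(0),Q[k].max(0),np.median(Q[k],0))
m=(abs(P[...,2]-.1)<.006)&(u>270)&(u<305)&(v>150)&(v<200);print("jar",P[m].mean(0))
m=(P[...,2]>.0)&(u>480)&(u<520)&(v>285)&(v<320)&(P[...,2]<.02)&(hs[...,2]<110);print("foot",rect(P[m]),P[m][:,2].mean())
E
python3 m.py
```

```text
top [213. 234.] 63 ztop 0.0155 (array([638.1, 256.7]), 32.2, 4.6, 1.4) [212.9 233.2]
top [234. 264.] 343 ztop 0.0232 (array([568.3, 207.9]), 60.2, 23.5, -3.7) [233.2 263.2]
top [186. 268.] 410 ztop 0.0228 (array([559.3, 320. ]), 60.5, 23.9, -9.9) [183.7 267.1]
top [134. 284.] 391 ztop 0.023 (array([519.1, 436.4]), 58.6, 28.5, -8.4) [132.3 284.5]
top [230. 317.] 1447 ztop 0.031 (array([449.6, 217.6]), 119.0, 49.2, -13.2) [227.3 316.8]
top [178. 319.] 364 ztop 0.0234 (array([443.1, 331.7]), 61.1, 24.2, -10.3) [177.1 319.4]Traceback (most recent call last):
  File "m.py", line 10, in <module>
    o,b=matmask(h)
        ~~~~~~~^^^
  File "m.py", line 7, in matmask
    b=max(blobs(g,3000,1e6),key=lambda x:x[1][4])[2].astype(np.uint8)
      ~~~^^^^^^^^^^^^^^^^^^^^^^^^^^^^^^^^^^^^^^^^
ValueError: max() iterable argument is empty
```

```bash
sed -i 's/h\[...,0\]<95)&(h\[...,1\]>90)/h[...,0]<100)\&(h[...,1]>70)\&(h[...,2]<140)/; s/blobs(g,3000/blobs(g,1000/' m.py
python3 - <<'E'
import numpy as np,cv2
s=np.load("scene0.npz")["img"];h=cv2.cvtColor(s,cv2.COLOR_RGB2HSV);print(h[380,410],h[290,350],s[380,410])
E
python3 m.py
```

```text
[ 69  84 100] [ 17  25 191] [ 67 100  77]
top [234. 264.] 320 ztop 0.0235 (array([568.2, 207.9]), 60.0, 23.5, -3.7) [233.1 263.2]
top [185. 267.] 329 ztop 0.0235 (array([559.3, 320.3]), 60.5, 23.0, -9.9) [183.7 267.1]
top [133. 285.] 349 ztop 0.0234 (array([519.1, 436.3]), 58.5, 28.5, -8.4) [132.3 284.5]
top [228. 317.] 1189 ztop 0.0315 (array([449.6, 217.4]), 118.8, 48.8, -12.8) [227.4 316.8]
top [178. 319.] 340 ztop 0.0235 (array([443.1, 331.7]), 61.1, 24.2, -10.3) [177.1 319.4]
scene [403. 291.] 1043 ztop 0.0302 (array([465.7, 220.8]), 140.3, 57.1, -12.6) [406.2 288.3]
scene [366. 306.] 344 ztop 0.022 (array([572.6, 210. ]), 61.9, 26.7, -3.2) [368.  305.3]
scene [435. 321.] 328 ztop 0.0219 (array([447.7, 334.6]), 61.6, 25.5, -9.0) [436.3 319.7]
scene [354. 332.] 88 ztop 0.0146 (array([644.7, 258.1]), 41.2, 6.0, 5.9) [355.3 332.8]
scene [395. 337.] 374 ztop 0.0221 (array([567.3, 321.4]), 68.5, 26.8, -11.0) [396.8 335.8]
scene [441. 368.] 364 ztop 0.0225 (array([525.3, 441.8]), 62.1, 29.8, -8.4) [441.1 366. ]
bowl 533 [ 0.60105606 -0.15163014] 0.11389703912245755 0.11141442332571017
bay (array([673.6,  50.8]), 114.3, 84.1, 5.5) 0.04434255034375045 1140
handle top view 228 [ 0.4701904  -0.40418843  0.12509723] [ 0.4935898  -0.37971407  0.19024954]
(array([ 482.7, -392.1]), 24.1, 21.8, 89.8) [ 0.48231596 -0.39195823  0.18455908]
scene 158 [ 0.47367479 -0.40352587  0.12841481] [1.04119057 0.72991247 0.9758414 ] [ 0.48953759 -0.38247072  0.16287082]
jar [0.75073392 0.08102461 0.10033747]
foot (array([ 482.4, -391.9]), 78.9, 78.8, -22.0) 0.004461831678355753
```

Blocks top out at about 23 mm and the battery at about 31 mm in both views. The bowl rim reads r = 114 mm and the rod handle 24 mm, so everything matches the given sizes. I go above the farthest block.

```bash
r='{"x":1,"y":-0.42,"z":0,"yaw":0.055,"claw":-0.1}'; 
python3 -m crank '[{"x":1,"y":-0.42,"z":0,"yaw":0.055,"claw":-0.1},{"x":1,"y":-0.42,"z":0,"yaw":0.055,"claw":-0.1},{"x":1,"y":-0.42,"z":0,"yaw":0.055,"claw":-0.1},{"x":1,"y":-0.42,"z":0,"yaw":0.055,"claw":-0.1},{"x":1,"y":-0.42,"z":0,"yaw":0.055,"claw":-0.1},{"x":1,"y":-0.42,"z":0,"yaw":0.055,"claw":-0.1},{"x":1,"y":-0.42,"z":0,"yaw":0.055,"claw":-0.1},{"x":1,"y":-0.42,"z":0,"yaw":0.055,"claw":-0.1}]' 60
python3 -m crank '[{"x":0.735,"y":0,"z":-0.5},{"x":0.735,"y":0,"z":-0.5},{"x":0.735,"y":0,"z":-0.5},{"x":0.735,"y":0,"z":-0.5},{"x":0.735,"y":0,"z":-0.5},{"x":0.735,"y":0,"z":-0.5},{"x":0.735,"y":0,"z":-0.5},{"x":0.735,"y":0,"z":-0.5}]'
python3 - <<'E'
from h import *;from cell import bot
st=bot.read_state();c=bot.camera("wrist");cv2.imwrite("pics/w1.png",c["img"][:,:,::-1])
T=wT(st,c);P=cloud(c,T)
m=(P[...,2]>.015)&(P[...,2]<.035)&(abs(P[...,0]-.52)<.06)&(abs(P[...,1]-.437)<.05)&(c["range_z"]>0)
print(st["time"],st["position"],st["width"],m.sum(),np.median(P[m][:,2]) if m.sum() else 0, rect(P[m]) if m.sum()>5 else 0)
E
```

```text
time: 0.95
position: [0.3717, 0.4384, 0.2311]
eef_rot: [-0.229, -3.132, 0.001]
wrist_force: [0.5, 0.2, 0.2]
width: 0.551
grasp_force: 0.0
0.95 [0.37166741 0.43844345 0.23108998] 0.5510891776345868 944 0.0210945010654717 (array([519.2, 438.1]), 60.3, 22.3, -9.7)schema error: expected keys x, y, z, yaw, claw
```

View pics/w1.png

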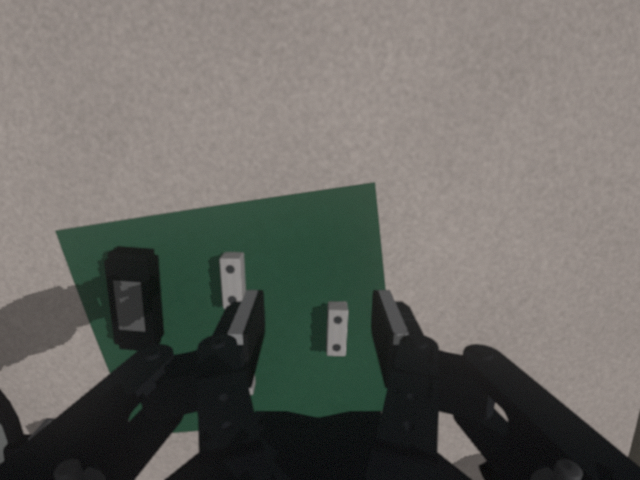

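The wrist view shows the block centred between the fingers at about (337,328). It gives (519,438), 21 mm high, 60x22 mm and agrees with the top view. I descend, grip and lift.

```bash
python3 -m crank '[{"x":0.735,"y":0,"z":-0.4,"yaw":0,"claw":-0.1},{"x":0.735,"y":0,"z":-0.6,"yaw":0,"claw":-0.1},{"x":0.735,"y":0,"z":-0.8,"yaw":0,"claw":-0.1},{"x":0.735,"y":0,"z":-0.85,"yaw":0,"claw":-0.1},{"x":0.735,"y":0,"z":-0.9,"yaw":0,"claw":-0.1},{"x":0.735,"y":0,"z":-0.95,"yaw":0,"claw":-0.1},{"x":0.735,"y":0,"z":-1,"yaw":0,"claw":-0.1},{"x":0.735,"y":0,"z":-1,"yaw":0,"claw":-0.1}]'
python3 -m crank '[{"x":0,"y":0,"z":-0.06,"yaw":0,"claw":-0.1},{"x":0,"y":0,"z":-0.12,"yaw":0,"claw":-0.1},{"x":0,"y":0,"z":-0.12,"yaw":0,"claw":0.9},{"x":0,"y":0,"z":-0.12,"yaw":0,"claw":0.9},{"x":0,"y":0,"z":-0.12,"yaw":0,"claw":0.9},{"x":0,"y":0,"z":-0.12,"yaw":0,"claw":0.9},{"x":0,"y":0,"z":-0.12,"yaw":0,"claw":0.9},{"x":0,"y":0,"z":-0.12,"yaw":0,"claw":0.9}]' 60
```

```text
time: 1.8
position: [0.5184, 0.4387, 0.0314]
eef_rot: [-0.228, -3.132, 0.001]
wrist_force: [-0.3, -0.2, 0.1]
width: 0.549
grasp_force: 0.0
time: 2.6
position: [0.52, 0.4381, 0.0074]
eef_rot: [0.231, 3.133, 0.0]
wrist_force: [0.7, 0.3, -0.7]
width: 0.244
grasp_force: 60.4
```

```bash
python3 -m crank '[{"x":0,"y":0,"z":0.2,"yaw":0,"claw":0.9},{"x":0,"y":0,"z":0.4,"yaw":0,"claw":0.9},{"x":0,"y":0,"z":0.6,"yaw":0,"claw":0.9},{"x":0,"y":-0.1,"z":0.8,"yaw":0,"claw":0.9},{"x":0,"y":-0.25,"z":0.8,"yaw":0,"claw":0.9},{"x":0,"y":-0.45,"z":0.8,"yaw":0,"claw":0.9},{"x":0,"y":-0.65,"z":0.8,"yaw":0,"claw":0.9},{"x":0,"y":-0.85,"z":0.8,"yaw":0,"claw":0.9}]'
python3 -m crank '[{"x":0.1,"y":-0.2,"z":0,"yaw":0,"claw":0.9},{"x":0.2,"y":-0.4,"z":0,"yaw":0,"claw":0.9},{"x":0.3,"y":-0.6,"z":0,"yaw":0,"claw":0.9},{"x":0.4,"y":-0.8,"z":0,"yaw":0,"claw":0.9},{"x":0.4,"y":-1,"z":0,"yaw":0,"claw":0.9},{"x":0.4,"y":-1,"z":0,"yaw":0,"claw":0.9},{"x":0.4,"y":-1,"z":0,"yaw":0,"claw":0.9},{"x":0.4,"y":-1,"z":0,"yaw":0,"claw":0.9}]'
python3 -m crank '[{"x":0,"y":-0.2,"z":0,"yaw":0,"claw":0.9},{"x":0,"y":-0.4,"z":0,"yaw":0,"claw":0.9},{"x":0,"y":-0.6,"z":0,"yaw":0,"claw":0.9},{"x":0,"y":-0.75,"z":0,"yaw":0,"claw":0.9},{"x":0,"y":-0.85,"z":0,"yaw":0,"claw":0.9},{"x":0,"y":-0.87,"z":0,"yaw":0,"claw":0.9},{"x":0,"y":-0.87,"z":0,"yaw":0,"claw":0.9},{"x":0,"y":-0.87,"z":0,"yaw":0,"claw":0.9}]'
python3 - <<'E'
from h import *;from cell import bot
st=bot.read_state();c=bot.camera("wrist");cv2.imwrite("pics/w2.png",c["img"][:,:,::-1])
E
```

```text
time: 3.4
position: [0.5197, 0.2668, 0.1675]
eef_rot: [0.23, 3.133, 0.0]
wrist_force: [0.8, -0.7, 0.2]
width: 0.237
grasp_force: 60.6
time: 4.2
position: [0.5997, 0.0689, 0.1673]
eef_rot: [-0.23, -3.133, -0.001]
wrist_force: [0.8, 0.9, -1.0]
width: 0.238
grasp_force: 60.5
time: 5.0
position: [0.5999, -0.1041, 0.1672]
eef_rot: [-0.227, -3.133, -0.001]
wrist_force: [-0.1, 0.3, -0.6]
width: 0.239
grasp_force: 60.5
```

View pics/w2.png

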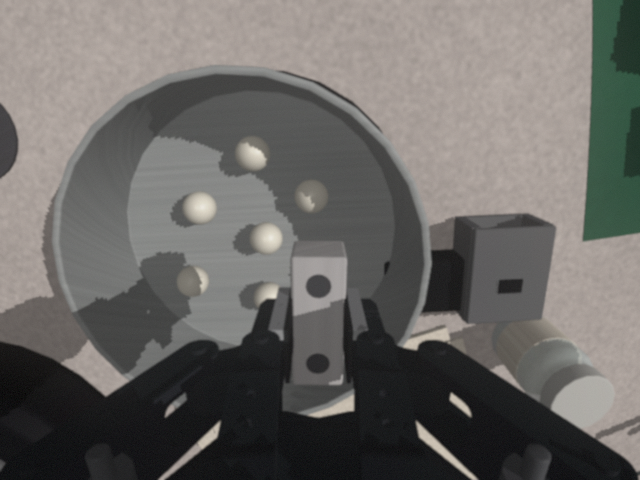

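The wrist view shows the held block over the +y side of the bowl, with its near end at (318,245). The balls are at (253,153), (312,195), (200,207), (266,238), (193,280) and (268,293), and the bay is at (505,265). I lower, release and go back towards the next block.

```bash
python3 -m crank '[{"x":0,"y":0,"z":-0.15,"yaw":0,"claw":0.9},{"x":0,"y":0,"z":-0.3,"yaw":0,"claw":0.9},{"x":0,"y":0,"z":-0.45,"yaw":0,"claw":0.9},{"x":0,"y":0,"z":-0.55,"yaw":0,"claw":0.9},{"x":0,"y":0,"z":-0.55,"yaw":0,"claw":0.9},{"x":0,"y":0,"z":-0.55,"yaw":0,"claw":0.1},{"x":0,"y":0,"z":-0.55,"yaw":0,"claw":0},{"x":0,"y":0,"z":-0.55,"yaw":0,"claw":-0.1}]'
python3 -m crank '[{"x":0,"y":0,"z":0,"yaw":0,"claw":-0.1},{"x":0,"y":0,"z":0,"yaw":0,"claw":-0.1},{"x":0,"y":0,"z":0.2,"yaw":0,"claw":-0.1},{"x":0,"y":0,"z":0.4,"yaw":0,"claw":-0.1},{"x":0,"y":0,"z":0.6,"yaw":0,"claw":-0.1},{"x":0,"y":0.2,"z":0.6,"yaw":0,"claw":-0.1},{"x":0,"y":0.4,"z":0.6,"yaw":0,"claw":-0.1},{"x":0,"y":0.6,"z":0.6,"yaw":0,"claw":-0.1}]'
python3 -m crank '[{"x":-0.2,"y":1,"z":0,"yaw":0,"claw":-0.1},{"x":-0.2,"y":1,"z":0,"yaw":0,"claw":-0.1},{"x":-0.2,"y":1,"z":0,"yaw":0,"claw":-0.1},{"x":-0.2,"y":1,"z":0,"yaw":0,"claw":-0.1},{"x":-0.2,"y":1,"z":0,"yaw":0,"claw":-0.1},{"x":-0.2,"y":1,"z":0,"yaw":0,"claw":-0.1},{"x":-0.2,"y":1,"z":0,"yaw":0,"claw":-0.1},{"x":-0.2,"y":1,"z":0,"yaw":0,"claw":-0.1}]'
cat > blk.py <<'E'
from h import *;from cell import bot
import sys
st=bot.read_state();p=st["position"];print(p,st["time"])
for n in("wrist","top"):
    c=bot.camera(n);T=wT(st,c) if n=="wrist" else c["cam_to_world"];P=cloud(c,T)
    hv=cv2.cvtColor(c["img"],cv2.COLOR_RGB2HSV)
    m=(P[...,2]>.012)&(P[...,2]<.04)&(c["range_z"]>0)&(P[...,0]>.35)&(P[...,0]<.68)&(P[...,1]>.12)&(P[...,1]<.55)
    for ce,s,l in blobs(m,150,9000):
        h=np.median(P[l][:,2]);r=rect(P[l])
        if r[1]>40: print(n,ce.round(),h.round(4),r)
cv2.imwrite(f"pics/b{int(st['time']*10)}.png",c["img"][:,:,::-1]);np.savez("last.npz",**c)
E
python3 blk.py
```

```text
time: 5.85
position: [0.6002, -0.1053, 0.0576]
eef_rot: [0.229, 3.133, -0.0]
wrist_force: [0.2, 0.1, 0.3]
width: 0.551
grasp_force: 0.0
time: 6.65
position: [0.6001, 0.015, 0.178]
eef_rot: [0.233, 3.132, 0.0]
wrist_force: [0.1, -0.6, 0.6]
width: 0.55
grasp_force: 0.0
time: 7.45
position: [0.5604, 0.2125, 0.1773]
eef_rot: [0.234, 3.133, -0.001]
wrist_force: [0.3, -0.1, -0.3]
width: 0.55
grasp_force: 0.0
[0.56037996 0.21253528 0.17725444] 7.45
wrist [448.  51.] 0.0211 (array([442.9, 332.8]), 60.1, 23.1, -8.6)
wrist [441. 199.] 0.021 (array([559.6, 319.6]), 60.2, 23.2, -9.0)
wrist [313. 227.] 0.0213 (array([568., 207.]), 60.5, 22.4, -3.3)
top [228. 317.] 0.0301 (array([449.8, 218. ]), 119.1, 49.9, -13.0)
```

```bash
python3 -m crank '[{"x":0.04,"y":-0.03,"z":-0.2,"yaw":0.03,"claw":-0.1},{"x":0.04,"y":-0.03,"z":-0.4,"yaw":0.03,"claw":-0.1},{"x":0.04,"y":-0.03,"z":-0.6,"yaw":0.03,"claw":-0.1},{"x":0.04,"y":-0.03,"z":-0.7,"yaw":0.03,"claw":-0.1},{"x":0.04,"y":-0.03,"z":-0.78,"yaw":0.03,"claw":-0.1},{"x":0.04,"y":-0.03,"z":-0.85,"yaw":0.03,"claw":-0.1},{"x":0.04,"y":-0.03,"z":-0.85,"yaw":0.03,"claw":0.9},{"x":0.04,"y":-0.03,"z":-0.85,"yaw":0.03,"claw":0.9}]'
python3 -m crank '[{"x":0,"y":0,"z":0,"yaw":0,"claw":0.9},{"x":0,"y":0,"z":0,"yaw":0,"claw":0.9},{"x":0,"y":0,"z":0,"yaw":0,"claw":0.9},{"x":0,"y":0,"z":0.2,"yaw":0,"claw":0.9},{"x":0,"y":0,"z":0.4,"yaw":0,"claw":0.9},{"x":0,"y":0,"z":0.6,"yaw":0,"claw":0.9},{"x":0,"y":0,"z":0.8,"yaw":0,"claw":0.9},{"x":0,"y":0,"z":0.8,"yaw":0,"claw":0.9}]'
python3 -m crank '[{"x":0,"y":-0.15,"z":0,"yaw":0,"claw":0.9},{"x":0,"y":-0.35,"z":0,"yaw":0,"claw":0.9},{"x":0,"y":-0.55,"z":0,"yaw":0,"claw":0.9},{"x":0,"y":-0.75,"z":0,"yaw":0,"claw":0.9},{"x":0,"y":-0.95,"z":0,"yaw":0,"claw":0.9},{"x":0.05,"y":-1,"z":0,"yaw":0,"claw":0.9},{"x":0.1,"y":-1,"z":0,"yaw":0,"claw":0.9},{"x":0.16,"y":-1,"z":0,"yaw":0,"claw":0.9}]'
python3 -m crank '[{"x":0,"y":-0.2,"z":0,"yaw":0,"claw":0.9},{"x":0,"y":-0.4,"z":0,"yaw":0,"claw":0.9},{"x":0,"y":-0.6,"z":0,"yaw":0,"claw":0.9},{"x":0,"y":-0.8,"z":0,"yaw":0,"claw":0.9},{"x":0,"y":-0.95,"z":0,"yaw":0,"claw":0.9},{"x":0,"y":-1,"z":0,"yaw":0,"claw":0.9},{"x":0,"y":-1,"z":0,"yaw":0,"claw":0.9},{"x":0,"y":-1,"z":0,"yaw":0,"claw":0.9}]'
```

```text
time: 8.35
position: [0.5681, 0.2077, 0.0076]
eef_rot: [-0.084, -3.14, 0.0]
wrist_force: [0.1, 0.2, -0.2]
width: 0.239
grasp_force: 60.9
time: 9.15
position: [0.5718, 0.2092, 0.1741]
eef_rot: [0.082, 3.129, 0.005]
wrist_force: [0.5, 0.5, -0.8]
width: 0.244
grasp_force: 60.9
time: 9.95
position: [0.6005, 0.0088, 0.167]
eef_rot: [-0.083, -3.14, -0.001]
wrist_force: [0.1, 0.0, -1.2]
width: 0.241
grasp_force: 60.9
time: 10.75
position: [0.6002, -0.19, 0.1669]
eef_rot: [-0.08, -3.14, -0.002]
wrist_force: [0.5, -0.4, -0.7]
width: 0.242
grasp_force: 60.8
```

```bash
python3 -m crank '[{"x":0,"y":-0.07,"z":-0.15,"yaw":0,"claw":0.9},{"x":0,"y":-0.07,"z":-0.3,"yaw":0,"claw":0.9},{"x":0,"y":-0.07,"z":-0.45,"yaw":0,"claw":0.9},{"x":0,"y":-0.07,"z":-0.55,"yaw":0,"claw":0.9},{"x":0,"y":-0.07,"z":-0.55,"yaw":0,"claw":0.9},{"x":0,"y":-0.07,"z":-0.55,"yaw":0,"claw":0.1},{"x":0,"y":-0.07,"z":-0.55,"yaw":0,"claw":0},{"x":0,"y":-0.07,"z":-0.55,"yaw":0,"claw":-0.1}]'
python3 -m crank '[{"x":0,"y":0,"z":0,"yaw":0,"claw":-0.1},{"x":0,"y":0,"z":0.2,"yaw":0,"claw":-0.1},{"x":0,"y":0,"z":0.4,"yaw":0,"claw":-0.1},{"x":0,"y":0,"z":0.6,"yaw":0,"claw":-0.1},{"x":0,"y":0.2,"z":0.6,"yaw":0,"claw":-0.1},{"x":0,"y":0.4,"z":0.6,"yaw":0,"claw":-0.1},{"x":0,"y":0.6,"z":0.6,"yaw":0,"claw":-0.1},{"x":0,"y":0.8,"z":0.6,"yaw":0,"claw":-0.1}]'
python3 -m crank '[{"x":-0.2,"y":1,"z":0,"yaw":-0.03,"claw":-0.1},{"x":-0.2,"y":1,"z":0,"yaw":-0.03,"claw":-0.1},{"x":-0.2,"y":1,"z":0,"yaw":-0.03,"claw":-0.1},{"x":-0.2,"y":1,"z":0,"yaw":-0.03,"claw":-0.1},{"x":-0.2,"y":1,"z":0,"yaw":-0.03,"claw":-0.1},{"x":-0.2,"y":1,"z":0,"yaw":-0.03,"claw":-0.1},{"x":-0.2,"y":1,"z":0,"yaw":-0.03,"claw":-0.1},{"x":-0.2,"y":1,"z":0,"yaw":-0.03,"claw":-0.1}]'
python3 -m crank '[{"x":0,"y":0.65,"z":0,"yaw":0,"claw":-0.1},{"x":0,"y":0.65,"z":0,"yaw":0,"claw":-0.1},{"x":0,"y":0.65,"z":0,"yaw":0,"claw":-0.1},{"x":0,"y":0.65,"z":0,"yaw":0,"claw":-0.1},{"x":0,"y":0.65,"z":0,"yaw":0,"claw":-0.1},{"x":0,"y":0.65,"z":0,"yaw":0,"claw":-0.1},{"x":0,"y":0.65,"z":0,"yaw":0,"claw":-0.1},{"x":0,"y":0.65,"z":0,"yaw":0,"claw":-0.1}]'
python3 blk.py
```

```text
time: 11.55
position: [0.6001, -0.2048, 0.0574]
eef_rot: [-0.081, -3.141, -0.0]
wrist_force: [0.5, 0.4, -0.3]
width: 0.551
grasp_force: 0.0
time: 12.35
position: [0.5997, -0.0446, 0.1775]
eef_rot: [0.084, 3.14, 0.0]
wrist_force: [0.1, 0.8, -0.1]
width: 0.553
grasp_force: 0.0
time: 13.15
position: [0.5604, 0.1526, 0.1773]
eef_rot: [0.234, 3.133, -0.0]
wrist_force: [-0.4, -0.7, -0.5]
width: 0.548
grasp_force: 0.0
time: 13.95
position: [0.5602, 0.2828, 0.1774]
eef_rot: [0.234, 3.133, -0.0]
wrist_force: [-0.6, -0.3, -0.6]
width: 0.55
grasp_force: 0.0
[0.56023769 0.28283617 0.17741182] 13.95
wrist [359.  63.] 0.0212 (array([442.9, 333. ]), 59.5, 22.4, -9.2)
wrist [360. 210.] 0.0212 (array([559.2, 319.9]), 59.8, 22.6, -9.2)
wrist [306. 309.] 0.0146 (array([649.9, 258.4]), 60.2, 6.5, 6.2)
top [228. 317.] 0.0303 (array([449.3, 218.1]), 119.9, 49.5, -13.2)
top [177. 319.] 0.0226 (array([443.3, 332.6]), 61.1, 24.8, -9.9)
```

```bash
python3 -m crank '[{"x":-0.005,"y":0.185,"z":-0.2,"yaw":0,"claw":-0.1},{"x":-0.005,"y":0.185,"z":-0.4,"yaw":0,"claw":-0.1},{"x":-0.005,"y":0.185,"z":-0.6,"yaw":0,"claw":-0.1},{"x":-0.005,"y":0.185,"z":-0.7,"yaw":0,"claw":-0.1},{"x":-0.005,"y":0.185,"z":-0.78,"yaw":0,"claw":-0.1},{"x":-0.005,"y":0.185,"z":-0.85,"yaw":0,"claw":-0.1},{"x":-0.005,"y":0.185,"z":-0.85,"yaw":0,"claw":0.9},{"x":-0.005,"y":0.185,"z":-0.85,"yaw":0,"claw":0.9}]'
python3 -m crank '[{"x":0,"y":0,"z":0,"yaw":0,"claw":0.9},{"x":0,"y":0,"z":0,"yaw":0,"claw":0.9},{"x":0,"y":0,"z":0,"yaw":0,"claw":0.9},{"x":0,"y":0,"z":0.2,"yaw":0,"claw":0.9},{"x":0,"y":0,"z":0.4,"yaw":0,"claw":0.9},{"x":0,"y":0,"z":0.6,"yaw":0,"claw":0.9},{"x":0,"y":-0.1,"z":0.8,"yaw":0,"claw":0.9},{"x":0,"y":-0.25,"z":0.8,"yaw":0,"claw":0.9}]'
python3 -m crank '[{"x":0,"y":-0.2,"z":0,"yaw":0,"claw":0.9},{"x":0,"y":-0.4,"z":0,"yaw":0,"claw":0.9},{"x":0,"y":-0.6,"z":0,"yaw":0,"claw":0.9},{"x":0,"y":-0.8,"z":0,"yaw":0,"claw":0.9},{"x":0.1,"y":-1,"z":0,"yaw":0,"claw":0.9},{"x":0.2,"y":-1,"z":0,"yaw":0,"claw":0.9},{"x":0.3,"y":-1,"z":0,"yaw":0,"claw":0.9},{"x":0.33,"y":-1,"z":0,"yaw":0,"claw":0.9}]'
python3 -m crank '[{"x":0,"y":-0.2,"z":0,"yaw":0,"claw":0.9},{"x":0,"y":-0.4,"z":0,"yaw":0,"claw":0.9},{"x":0,"y":-0.6,"z":0,"yaw":0,"claw":0.9},{"x":0,"y":-0.8,"z":0,"yaw":0,"claw":0.9},{"x":0,"y":-0.95,"z":0,"yaw":0,"claw":0.9},{"x":0,"y":-1,"z":0,"yaw":0,"claw":0.9},{"x":0,"y":-1,"z":0,"yaw":0,"claw":0.9},{"x":0,"y":-1,"z":0,"yaw":0,"claw":0.9}]'
python3 - <<'E'
from h import *;from cell import bot
c=bot.camera("wrist");cv2.imwrite("pics/w3.png",c["img"][:,:,::-1])
E
```

```text
time: 14.85
position: [0.5591, 0.3211, 0.0077]
eef_rot: [0.231, 3.133, -0.0]
wrist_force: [0.3, -0.1, 0.1]
width: 0.243
grasp_force: 61.1
time: 15.65
position: [0.5627, 0.2733, 0.1744]
eef_rot: [0.226, 3.122, 0.008]
wrist_force: [1.0, -0.2, -0.8]
width: 0.236
grasp_force: 61.0
time: 16.45
position: [0.6267, 0.0704, 0.1677]
eef_rot: [0.232, 3.131, 0.0]
wrist_force: [0.4, -0.6, -1.2]
width: 0.239
grasp_force: 61.0
time: 17.25
position: [0.6246, -0.1276, 0.1673]
eef_rot: [-0.229, -3.133, -0.001]
wrist_force: [-0.0, 0.4, -1.5]
width: 0.237
grasp_force: 61.0
```

View pics/w3.png

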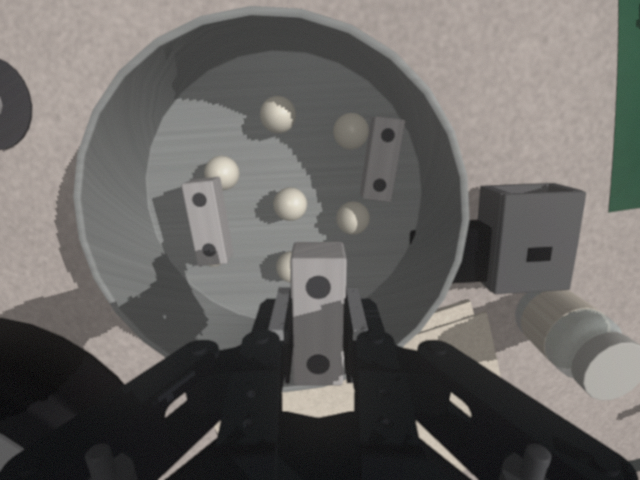

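Both released blocks, at (205,222) and (384,158), lie on the bowl floor inside the wall, and the middle is free of blocks. I drop this one in the middle and go for the last.

```bash
python3 -m crank '[{"x":0,"y":-0.11,"z":-0.15,"yaw":0,"claw":0.9},{"x":0,"y":-0.11,"z":-0.3,"yaw":0,"claw":0.9},{"x":0,"y":-0.11,"z":-0.45,"yaw":0,"claw":0.9},{"x":0,"y":-0.11,"z":-0.55,"yaw":0,"claw":0.9},{"x":0,"y":-0.11,"z":-0.55,"yaw":0,"claw":0.9},{"x":0,"y":-0.11,"z":-0.55,"yaw":0,"claw":0.1},{"x":0,"y":-0.11,"z":-0.55,"yaw":0,"claw":0},{"x":0,"y":-0.11,"z":-0.55,"yaw":0,"claw":-0.1}]'
python3 -m crank '[{"x":0,"y":0,"z":0,"yaw":0,"claw":-0.1},{"x":0,"y":0,"z":0.2,"yaw":0,"claw":-0.1},{"x":0,"y":0,"z":0.4,"yaw":0,"claw":-0.1},{"x":0,"y":0,"z":0.6,"yaw":0,"claw":-0.1},{"x":-0.1,"y":0.2,"z":0.6,"yaw":0,"claw":-0.1},{"x":-0.2,"y":0.4,"z":0.6,"yaw":0,"claw":-0.1},{"x":-0.3,"y":0.6,"z":0.6,"yaw":0,"claw":-0.1},{"x":-0.4,"y":0.8,"z":0.6,"yaw":0,"claw":-0.1}]'
python3 -m crank '[{"x":-0.51,"y":1,"z":0,"yaw":0,"claw":-0.1},{"x":-0.51,"y":1,"z":0,"yaw":0,"claw":-0.1},{"x":-0.51,"y":1,"z":0,"yaw":0,"claw":-0.1},{"x":-0.51,"y":1,"z":0,"yaw":0,"claw":-0.1},{"x":-0.51,"y":1,"z":0,"yaw":0,"claw":-0.1},{"x":-0.51,"y":1,"z":0,"yaw":0,"claw":-0.1},{"x":-0.51,"y":1,"z":0,"yaw":0,"claw":-0.1},{"x":-0.51,"y":1,"z":0,"yaw":0,"claw":-0.1}]'
python3 -m crank '[{"x":0,"y":0.61,"z":0,"yaw":0,"claw":-0.1},{"x":0,"y":0.61,"z":0,"yaw":0,"claw":-0.1},{"x":0,"y":0.61,"z":0,"yaw":0,"claw":-0.1},{"x":0,"y":0.61,"z":0,"yaw":0,"claw":-0.1},{"x":0,"y":0.61,"z":0,"yaw":0,"claw":-0.1},{"x":0,"y":0.61,"z":0,"yaw":0,"claw":-0.1},{"x":0,"y":0.61,"z":0,"yaw":0,"claw":-0.1},{"x":0,"y":0.61,"z":0,"yaw":0,"claw":-0.1}]'
python3 blk.py
```

```text
time: 18.1
position: [0.6249, -0.15, 0.0574]
eef_rot: [-0.229, -3.133, -0.0]
wrist_force: [0.2, -0.6, 0.1]
width: 0.554
grasp_force: 0.0
time: 18.9
position: [0.5439, 0.0104, 0.1775]
eef_rot: [0.232, 3.133, 0.0]
wrist_force: [-0.1, -0.2, 0.2]
width: 0.549
grasp_force: 0.0
time: 19.7
position: [0.4435, 0.2084, 0.1774]
eef_rot: [0.233, 3.132, -0.0]
wrist_force: [0.9, -0.4, 0.2]
width: 0.55
grasp_force: 0.0
time: 20.5
position: [0.4432, 0.3301, 0.1774]
eef_rot: [0.233, 3.133, -0.0]
wrist_force: [-0.4, 0.6, 0.4]
width: 0.548
grasp_force: 0.0
[0.44316896 0.33010673 0.17739697] 20.5
wrist [194. 240.] 0.0292 (array([449. , 218.8]), 120.4, 48.6, -12.5)
wrist [321. 217.] 0.0213 (array([442.5, 332.9]), 60.2, 22.3, -8.7)
top [228. 317.] 0.0302 (array([449.5, 218.1]), 119.7, 50.5, -13.8)
top [179. 314.] 0.0222 (array([445.7, 332.1]), 55.8, 24.1, -10.1)
```

```bash
python3 -m crank '[{"x":0,"y":0.015,"z":-0.2,"yaw":0,"claw":-0.1},{"x":0,"y":0.015,"z":-0.4,"yaw":0,"claw":-0.1},{"x":0,"y":0.015,"z":-0.6,"yaw":0,"claw":-0.1},{"x":0,"y":0.015,"z":-0.7,"yaw":0,"claw":-0.1},{"x":0,"y":0.015,"z":-0.78,"yaw":0,"claw":-0.1},{"x":0,"y":0.015,"z":-0.85,"yaw":0,"claw":-0.1},{"x":0,"y":0.015,"z":-0.85,"yaw":0,"claw":0.9},{"x":0,"y":0.015,"z":-0.85,"yaw":0,"claw":0.9}]'
python3 -m crank '[{"x":0,"y":0,"z":0,"yaw":0,"claw":0.9},{"x":0,"y":0,"z":0,"yaw":0,"claw":0.9},{"x":0,"y":0,"z":0,"yaw":0,"claw":0.9},{"x":0,"y":0,"z":0.2,"yaw":0,"claw":0.9},{"x":0,"y":0,"z":0.4,"yaw":0,"claw":0.9},{"x":0,"y":0,"z":0.6,"yaw":0,"claw":0.9},{"x":0,"y":-0.1,"z":0.8,"yaw":0,"claw":0.9},{"x":0,"y":-0.25,"z":0.8,"yaw":0,"claw":0.9}]'
python3 -m crank '[{"x":0,"y":-0.2,"z":0,"yaw":0,"claw":0.9},{"x":0,"y":-0.4,"z":0,"yaw":0,"claw":0.9},{"x":0.1,"y":-0.6,"z":0,"yaw":0,"claw":0.9},{"x":0.2,"y":-0.8,"z":0,"yaw":0,"claw":0.9},{"x":0.3,"y":-1,"z":0,"yaw":0,"claw":0.9},{"x":0.4,"y":-1,"z":0,"yaw":0,"claw":0.9},{"x":0.5,"y":-1,"z":0,"yaw":0,"claw":0.9},{"x":0.58,"y":-1,"z":0,"yaw":0,"claw":0.9}]'
python3 -m crank '[{"x":0,"y":-0.2,"z":0,"yaw":0,"claw":0.9},{"x":0,"y":-0.4,"z":0,"yaw":0,"claw":0.9},{"x":0,"y":-0.6,"z":0,"yaw":0,"claw":0.9},{"x":0,"y":-0.8,"z":0,"yaw":0,"claw":0.9},{"x":0,"y":-0.95,"z":0,"yaw":0,"claw":0.9},{"x":0,"y":-1,"z":0,"yaw":0,"claw":0.9},{"x":0,"y":-1,"z":0,"yaw":0,"claw":0.9},{"x":0,"y":-1,"z":0,"yaw":0,"claw":0.9}]'
python3 - <<'E'
from h import *;from cell import bot
c=bot.camera("wrist");cv2.imwrite("pics/w4.png",c["img"][:,:,::-1])
E
```

```text
time: 21.4
position: [0.4428, 0.334, 0.0075]
eef_rot: [-0.231, -3.133, 0.0]
wrist_force: [0.3, 0.3, 0.3]
width: 0.241
grasp_force: 60.8
time: 22.2
position: [0.4467, 0.2864, 0.1734]
eef_rot: [0.226, 3.123, 0.009]
wrist_force: [1.4, -0.2, -0.4]
width: 0.238
grasp_force: 60.8
time: 23.0
position: [0.5601, 0.0834, 0.1677]
eef_rot: [0.233, 3.132, 0.0]
wrist_force: [0.1, 0.5, -0.6]
width: 0.242
grasp_force: 60.7
time: 23.8
position: [0.5587, -0.115, 0.1673]
eef_rot: [-0.23, -3.133, -0.001]
wrist_force: [-0.1, -0.3, -0.6]
width: 0.24
grasp_force: 60.7
```

View pics/w4.png

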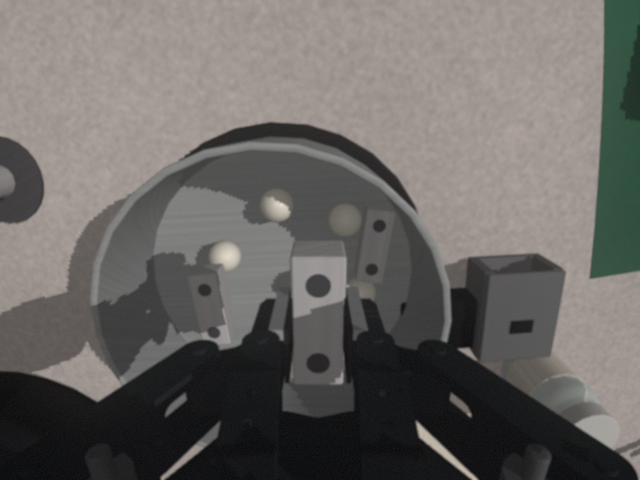

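The last block is held over the near half of the bowl, with its end at (318,248). I drop it, lift, and view the bowl from the top camera.

```bash
python3 -m crank '[{"x":0,"y":-0.17,"z":-0.15,"yaw":0,"claw":0.9},{"x":0,"y":-0.17,"z":-0.3,"yaw":0,"claw":0.9},{"x":0,"y":-0.17,"z":-0.45,"yaw":0,"claw":0.9},{"x":0,"y":-0.17,"z":-0.51,"yaw":0,"claw":0.9},{"x":0,"y":-0.17,"z":-0.51,"yaw":0,"claw":0.9},{"x":0,"y":-0.17,"z":-0.51,"yaw":0,"claw":0.1},{"x":0,"y":-0.17,"z":-0.51,"yaw":0,"claw":0},{"x":0,"y":-0.17,"z":-0.51,"yaw":0,"claw":-0.1}]'
python3 -m crank '[{"x":0,"y":0,"z":0,"yaw":0,"claw":-0.1},{"x":0,"y":0,"z":0.2,"yaw":0,"claw":-0.1},{"x":0,"y":0,"z":0.4,"yaw":0,"claw":-0.1},{"x":0,"y":0,"z":0.6,"yaw":0,"claw":-0.1},{"x":-0.1,"y":0.2,"z":0.6,"yaw":0,"claw":-0.6},{"x":-0.2,"y":0.4,"z":0.6,"yaw":0,"claw":-0.6},{"x":-0.3,"y":0.6,"z":0.6,"yaw":0,"claw":-0.6},{"x":-0.4,"y":0.8,"z":0.6,"yaw":0,"claw":-0.6}]'
python3 -m crank '[{"x":-0.4,"y":0.4,"z":0,"yaw":0,"claw":-0.6},{"x":-0.4,"y":0.4,"z":0,"yaw":0,"claw":-0.6},{"x":-0.4,"y":0.4,"z":0,"yaw":0,"claw":-0.6},{"x":-0.4,"y":0.4,"z":0,"yaw":0,"claw":-0.6},{"x":-0.4,"y":0.4,"z":0,"yaw":0,"claw":-0.6},{"x":-0.4,"y":0.4,"z":0,"yaw":0,"claw":-0.6},{"x":-0.4,"y":0.4,"z":0,"yaw":0,"claw":-0.6},{"x":-0.4,"y":0.4,"z":0,"yaw":0,"claw":-0.6}]'
python3 blk.py
python3 - <<'E'
from h import *;from cell import bot
c=dict(np.load("last.npz"));cv2.imwrite("pics/t2.png",cv2.resize(c["img"][150:330,200:460,::-1],None,fx=3,fy=3))
st=bot.read_state();w=bot.camera("wrist");np.savez("w5.npz",T=wT(st,w),**w);cv2.imwrite("pics/w5.png",w["img"][:,:,::-1])
# bay: top face points
for n,cc,T in(("top",c,c["cam_to_world"]),("wrist",w,wT(st,w))):
    P=cloud(cc,T)
    m=(abs(P[...,2]-.044)<.005)&(P[...,1]>-.02)&(P[...,1]<.12)&(P[...,0]>.55)&(P[...,0]<.8)
    for ce,s,l in blobs(m,200,1e5): print(n,ce.round(),s[4],P[l][:,2].mean(),rect(P[l]))
    m=(abs(P[...,2]-.03)<.004)&(P[...,1]>-.06)&(P[...,1]<.04)&(P[...,0]>.55)&(P[...,0]<.8)
    for ce,s,l in blobs(m,100,1e5): print(n,"bridge",s[4],rect(P[l]))
E
```

```text
time: 24.65
position: [0.5602, -0.1501, 0.0669]
eef_rot: [0.23, 3.13, -0.001]
wrist_force: [-0.2, 0.1, 0.7]
width: 0.55
grasp_force: 0.0
time: 25.45
position: [0.4782, 0.0113, 0.186]
eef_rot: [0.232, 3.132, 0.0]
wrist_force: [-0.2, 0.8, 1.2]
width: 0.797
grasp_force: 0.0
time: 26.25
position: [0.3996, 0.0894, 0.1852]
eef_rot: [-0.233, -3.133, 0.0]
wrist_force: [0.0, 0.4, 0.1]
width: 0.798
grasp_force: 0.0
[0.39960875 0.08944534 0.18516832] 26.25
wrist [465. 246.] 0.029 (array([449. , 218.1]), 119.7, 49.3, -12.6)
top [229. 310.] 0.0304 (array([454. , 217.1]), 111.0, 50.5, -11.9)
top [304. 220.] 1072 0.04429064825052072 (array([663.3,  48. ]), 85.4, 68.1, -5.0)
top bridge 523 (array([669.1, -20.4]), 67.8, 50.3, 84.0)
```

View pics/t2.png

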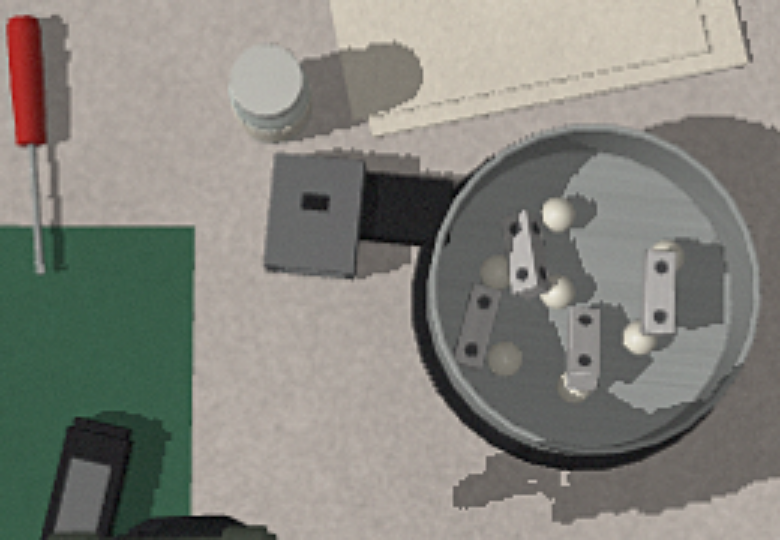

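All four blocks are in the bowl, crops at about (477,325), (525,255), (585,345) and (660,290). The bay reads 85x68 mm with its axis at -5°, and its distance from the bowl fits the text. Next I grip the battery 36 mm behind its middle.

```bash
python3 -m crank '[{"x":0.07,"y":0.2,"z":0,"yaw":-0.023,"claw":-0.7},{"x":0.07,"y":0.4,"z":0,"yaw":-0.023,"claw":-0.7},{"x":0.07,"y":0.6,"z":0,"yaw":-0.023,"claw":-0.7},{"x":0.07,"y":0.685,"z":-0.1,"yaw":-0.023,"claw":-0.7},{"x":0.07,"y":0.685,"z":-0.25,"yaw":-0.023,"claw":-0.7},{"x":0.07,"y":0.685,"z":-0.4,"yaw":-0.023,"claw":-0.7},{"x":0.07,"y":0.685,"z":-0.5,"yaw":-0.023,"claw":-0.7},{"x":0.07,"y":0.685,"z":-0.5,"yaw":-0.023,"claw":-0.7}]'
python3 blk.py
python3 -m crank '[{"x":0,"y":0,"z":-0.1,"yaw":0,"claw":-0.7},{"x":0,"y":0,"z":-0.2,"yaw":0,"claw":-0.7},{"x":0,"y":0,"z":-0.3,"yaw":0,"claw":-0.7},{"x":0,"y":0,"z":-0.35,"yaw":0,"claw":-0.7},{"x":0,"y":0,"z":-0.4,"yaw":0,"claw":-0.7},{"x":0,"y":0,"z":-0.4,"yaw":0,"claw":-0.7},{"x":0,"y":0,"z":-0.4,"yaw":0,"claw":-0.7},{"x":0,"y":0,"z":-0.4,"yaw":0,"claw":-0.7}]'
python3 -m crank '[{"x":0,"y":0,"z":0,"yaw":0,"claw":0.5},{"x":0,"y":0,"z":0,"yaw":0,"claw":0.5},{"x":0,"y":0,"z":0,"yaw":0,"claw":0.5},{"x":0,"y":0,"z":0,"yaw":0,"claw":0.5},{"x":0,"y":0,"z":0,"yaw":0,"claw":0.5},{"x":0,"y":0,"z":0,"yaw":0,"claw":0.5},{"x":0,"y":0,"z":0,"yaw":0,"claw":0.5},{"x":0,"y":0,"z":0,"yaw":0,"claw":0.5}]' 100
```

```text
time: 27.2
position: [0.4106, 0.2263, 0.0828]
eef_rot: [-0.343, -3.118, 0.004]
wrist_force: [-1.4, -0.3, 0.5]
width: 0.848
grasp_force: 0.0
[0.41064579 0.2263074  0.08279068] 27.2
top [230. 310.] 0.0302 (array([461.2, 215.1]), 95.8, 49.2, -12.9)
time: 28.1
position: [0.4136, 0.2274, 0.006]
eef_rot: [0.344, 3.122, 0.001]
wrist_force: [0.0, -0.2, 0.1]
width: 0.849
grasp_force: 0.0
time: 28.9
position: [0.4133, 0.2272, 0.0063]
eef_rot: [0.344, 3.122, 0.0]
wrist_force: [-1.4, -1.1, 9.6]
width: 0.542
grasp_force: 103.1
```

```bash
python3 -m crank '[{"x":0,"y":0,"z":0.05,"yaw":0,"claw":0.5},{"x":0,"y":0,"z":0.1,"yaw":0,"claw":0.5},{"x":0,"y":0,"z":0.15,"yaw":0,"claw":0.5},{"x":0.1,"y":-0.15,"z":0.15,"yaw":0.01,"claw":0.5},{"x":0.2,"y":-0.3,"z":0.15,"yaw":0.02,"claw":0.5},{"x":0.3,"y":-0.45,"z":0.15,"yaw":0.03,"claw":0.5},{"x":0.4,"y":-0.6,"z":0.15,"yaw":0.042,"claw":0.5},{"x":0.48,"y":-0.75,"z":0.15,"yaw":0.042,"claw":0.5}]'
python3 -m crank '[{"x":0,"y":-0.08,"z":0,"yaw":0,"claw":0.5},{"x":0,"y":-0.08,"z":0,"yaw":0,"claw":0.5},{"x":0,"y":-0.08,"z":0,"yaw":0,"claw":0.5},{"x":0,"y":-0.08,"z":0,"yaw":0,"claw":0.5},{"x":0,"y":-0.08,"z":0,"yaw":0,"claw":0.5},{"x":0,"y":-0.08,"z":0,"yaw":0,"claw":0.5},{"x":0,"y":-0.08,"z":0,"yaw":0,"claw":0.5},{"x":0,"y":-0.08,"z":0,"yaw":0,"claw":0.5}]'
python3 - <<'E'
from h import *;from cell import bot
st=bot.read_state();w=bot.camera("wrist");t=bot.camera("top");s=bot.camera("scene")
cv2.imwrite("pics/t6.png",cv2.resize(t["img"][180:330,230:400,::-1],None,fx=4,fy=4));cv2.imwrite("pics/s6.png",cv2.resize(s["img"][220:340,250:450,::-1],None,fx=4,fy=4));cv2.imwrite("pics/w6.png",w["img"][:,:,::-1])
for n,cc,T in(("top",t,t["cam_to_world"]),("wrist",w,wT(st,w)),("scene",s,s["cam_to_world"])):
    P=cloud(cc,T);hv=cv2.cvtColor(cc["img"],cv2.COLOR_RGB2HSV)
    for nm,a,b,y0,y1,x0,x1 in(("bay",.040,.0485,0,.11,.6,.73),("bat",.028,.06,0,.12,.515,.615)):
        m=(P[...,2]>a)&(P[...,2]<b)&(P[...,1]>y0)&(P[...,1]<y1)&(P[...,0]>x0)&(P[...,0]<x1)
        if nm=="bat":m&=hv[...,2]<90
        for ce,s_,l in blobs(m,100,1e5): 
            A=np.c_[P[l]-P[l].mean(0)];k=np.linalg.lstsq(np.c_[A[:,:2],np.ones(len(A))],A[:,2],rcond=None)[0]
            print(n,nm,ce.round(),s_[4],P[l].mean(0).round(4),rect(P[l]),"slope",k[:2].round(3))
E
```

```text
time: 29.7
position: [0.5104, 0.0758, 0.0361]
eef_rot: [0.136, 3.137, 0.0]
wrist_force: [0.4, 0.3, -3.1]
width: 0.538
grasp_force: 103.0
time: 30.5
position: [0.5088, 0.0615, 0.0353]
eef_rot: [-0.136, -3.139, 0.0]
wrist_force: [-0.6, -0.3, -2.0]
width: 0.543
grasp_force: 103.1
top bay [304. 220.] 1017 [0.6632 0.0484 0.0444] (array([662.9,  48.1]), 85.5, 67.8, -5.4) slope [0.003 0.004]
wrist bat [319. 381.] 7090 [0.5295 0.0604 0.0584] (array([531.2,  59.4]), 49.7, 33.1, 89.2) slope [-0.003 -0.001]
scene bay [306. 273.] 603 [0.6666 0.0499 0.0445] (array([665.5,  48.4]), 84.7, 71.7, -5.5) slope [ 0.001 -0.003]
scene bat [340. 262.] 406 [0.5705 0.0673 0.0513] (array([562.4,  59.4]), 95.0, 51.2, -6.5) slope [-0.065 -0.269]
```

View pics/t6.png

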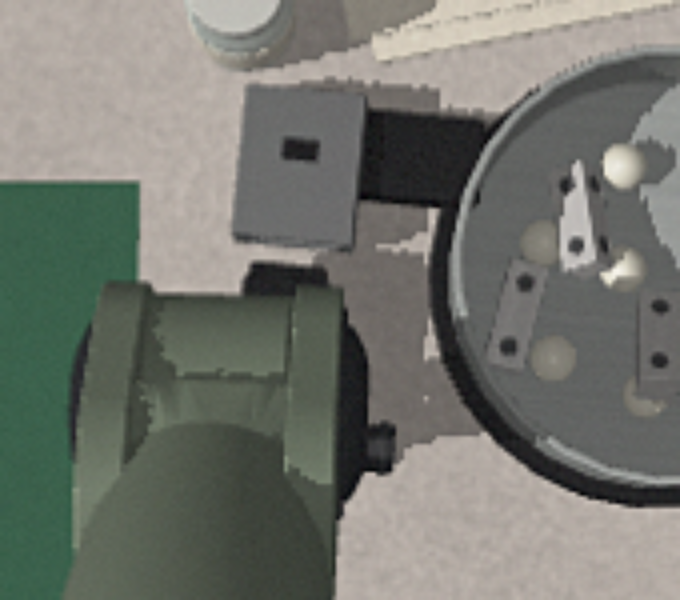

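View pics/s6.png

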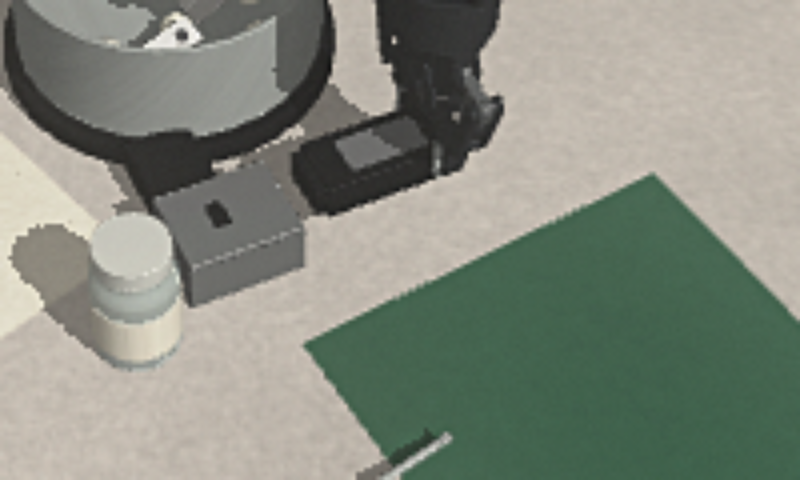

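The top and scene views show the battery held level just short of the bay mouth, its tip at (285,275) in the top crop and in line with the bay. I lower to the sill and slide it in.

```bash
python3 -m crank '[{"x":0,"y":0,"z":-0.04,"yaw":0,"claw":0.5},{"x":0,"y":0,"z":-0.08,"yaw":0,"claw":0.5},{"x":0,"y":0,"z":-0.11,"yaw":0,"claw":0.5},{"x":0,"y":0,"z":-0.11,"yaw":0,"claw":0.5},{"x":0.04,"y":-0.0035,"z":-0.11,"yaw":0,"claw":0.5},{"x":0.08,"y":-0.007,"z":-0.11,"yaw":0,"claw":0.5},{"x":0.12,"y":-0.0105,"z":-0.11,"yaw":0,"claw":0.5},{"x":0.15,"y":-0.013,"z":-0.11,"yaw":0,"claw":0.5}]'
python3 -m crank '[{"x":0.03,"y":-0.0025,"z":0,"yaw":0,"claw":0.5},{"x":0.06,"y":-0.005,"z":0,"yaw":0,"claw":0.5},{"x":0.09,"y":-0.008,"z":0,"yaw":0,"claw":0.5},{"x":0.12,"y":-0.0105,"z":0,"yaw":0,"claw":0.5},{"x":0.15,"y":-0.013,"z":0,"yaw":0,"claw":0.5},{"x":0.18,"y":-0.0155,"z":0,"yaw":0,"claw":0.5},{"x":0.2,"y":-0.0175,"z":0,"yaw":0,"claw":0.5},{"x":0.2,"y":-0.0175,"z":0,"yaw":0,"claw":0.5}]'
```

```text
time: 31.45
position: [0.5406, 0.0583, 0.0136]
eef_rot: [0.137, 3.137, -0.0]
wrist_force: [-0.4, 0.4, -3.5]
width: 0.542
grasp_force: 103.1
time: 32.25
position: [0.5797, 0.0549, 0.0133]
eef_rot: [0.137, 3.138, -0.0]
wrist_force: [-0.5, -0.1, -2.4]
width: 0.54
grasp_force: 103.1
```

```bash
python3 -m crank '[{"x":0.02,"y":-0.0017,"z":0,"yaw":0,"claw":0.5},{"x":0.04,"y":-0.0035,"z":0,"yaw":0,"claw":0.5},{"x":0.06,"y":-0.005,"z":0,"yaw":0,"claw":0.5},{"x":0.08,"y":-0.007,"z":0,"yaw":0,"claw":0.5},{"x":0.09,"y":-0.008,"z":0,"yaw":0,"claw":0.5},{"x":0.1,"y":-0.009,"z":0,"yaw":0,"claw":0.5},{"x":0.105,"y":-0.009,"z":0,"yaw":0,"claw":0.5},{"x":0.11,"y":-0.0095,"z":0,"yaw":0,"claw":0.5}]'
```

```text
time: 33.05
position: [0.6001, 0.0532, 0.0131]
eef_rot: [-0.137, -3.137, -0.0]
wrist_force: [-3.7, 1.1, -0.7]
width: 0.54
grasp_force: 103.2
```

```bash
python3 -m crank '[{"x":0.01,"y":-0.001,"z":0,"yaw":0,"claw":0.5},{"x":0.015,"y":-0.001,"z":0,"yaw":0,"claw":0.5},{"x":0.02,"y":-0.002,"z":0,"yaw":0,"claw":0.5},{"x":0.02,"y":-0.002,"z":0,"yaw":0,"claw":0.5},{"x":0.02,"y":-0.002,"z":0,"yaw":0,"claw":0.5},{"x":0.02,"y":-0.002,"z":0,"yaw":0,"claw":0.5},{"x":0.02,"y":-0.002,"z":0,"yaw":0,"claw":0.5},{"x":0.02,"y":-0.002,"z":0,"yaw":0,"claw":0.5}]'
```

```text
time: 33.85
position: [0.6001, 0.0532, 0.0124]
eef_rot: [-0.137, -3.13, -0.0]
wrist_force: [-10.4, 0.7, 3.1]
width: 0.538
grasp_force: 103.9
```

The battery is against the back wall: the arm stopped at x = 0.600 with 10 N of push. I release, rise and go above the rod.

```bash
python3 -m crank '[{"x":0,"y":0,"z":0,"yaw":0,"claw":-0.2},{"x":0,"y":0,"z":0,"yaw":0,"claw":-0.5},{"x":0,"y":0,"z":0,"yaw":0,"claw":-0.5},{"x":0,"y":0,"z":0,"yaw":0,"claw":-0.5},{"x":0,"y":0,"z":0.1,"yaw":0,"claw":-0.5},{"x":0,"y":0,"z":0.2,"yaw":0,"claw":-0.5},{"x":0,"y":0,"z":0.4,"yaw":0,"claw":-0.5},{"x":0,"y":0,"z":0.6,"yaw":0,"claw":-0.5}]' 80
python3 -m crank '[{"x":-0.1,"y":0,"z":0.2,"yaw":0.0275,"claw":-0.5},{"x":-0.2,"y":-0.2,"z":0.42,"yaw":0.0275,"claw":-0.5},{"x":-0.3,"y":-0.4,"z":0.42,"yaw":0.0275,"claw":-0.5},{"x":-0.4,"y":-0.6,"z":0.42,"yaw":0.0275,"claw":-0.5},{"x":-0.5,"y":-0.8,"z":0.42,"yaw":0.0275,"claw":-0.5},{"x":-0.58,"y":-1,"z":0.42,"yaw":0.0275,"claw":-0.5},{"x":-0.58,"y":-1,"z":0.42,"yaw":0.0275,"claw":-0.5},{"x":-0.58,"y":-1,"z":0.42,"yaw":0.0275,"claw":-0.5}]'
python3 -m crank '[{"x":0,"y":-0.2,"z":0.2,"yaw":0,"claw":-0.5},{"x":0,"y":-0.4,"z":0.2,"yaw":0,"claw":-0.5},{"x":0,"y":-0.6,"z":0.2,"yaw":0,"claw":-0.5},{"x":0,"y":-0.75,"z":0.2,"yaw":0,"claw":-0.5},{"x":0,"y":-0.75,"z":0.2,"yaw":0,"claw":-0.5},{"x":0,"y":-0.75,"z":0.2,"yaw":0,"claw":-0.5},{"x":0,"y":-0.75,"z":0.2,"yaw":0,"claw":-0.5},{"x":0,"y":-0.75,"z":0.2,"yaw":0,"claw":-0.5}]'
python3 - <<'E'
from h import *;from cell import bot
st=bot.read_state();w=bot.camera("wrist");t=bot.camera("top")
P=cloud(t);m=(P[...,2]>.026)&(P[...,2]<.0385)&(P[...,1]>.01)&(P[...,1]<.1)&(P[...,0]>.55)&(P[...,0]<.632)
print("bat",rect(P[m]),P[m][:,2].mean())
T=wT(st,w);P=cloud(w,T);print(st["position"],st["eef_rot"])
m=(P[...,2]>.176)&(P[...,2]<.195)&(P[...,0]>.44)&(P[...,0]<.53)&(P[...,1]>-.43)&(P[...,1]<-.35)
print("rod",m.sum(),rect(P[m]),P[m].mean(0))
cv2.imwrite("pics/w7.png",w["img"][:,:,::-1]);cv2.imwrite("pics/t7.png",cv2.resize(t["img"][180:330,280:540,::-1],None,fx=3,fy=3))
E
```

```text
time: 34.65
position: [0.6045, 0.0527, 0.134]
eef_rot: [-0.137, -3.137, 0.0]
wrist_force: [0.7, -0.3, -0.2]
width: 0.753
grasp_force: 0.0
time: 35.45
position: [0.4889, -0.1482, 0.2176]
eef_rot: [0.005, 3.141, 0.0]
wrist_force: [0.4, 0.6, 0.2]
width: 0.749
grasp_force: 0.0
time: 36.25
position: [0.4893, -0.2957, 0.2573]
eef_rot: [0.002, -3.141, -0.001]
wrist_force: [-0.3, -0.1, 0.3]
width: 0.752
grasp_force: 0.0
bat (array([601.9,  49.1]), 66.6, 50.1, -85.6) 0.03445912479819963
[ 0.48929211 -0.29566678  0.2573269 ] [ 2.03034626e-03 -3.14145848e+00 -5.64664343e-04]
rod 1482 (array([ 481.2, -393. ]), 25.0, 24.0, -89.7) [ 0.48028812 -0.39167584  0.18356557]
```

View pics/w7.png

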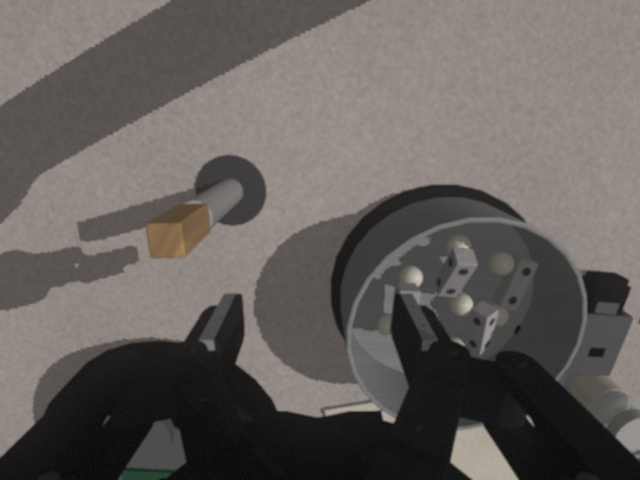

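The wrist view shows the handle at (178,232), 24x25 mm with its top at 184 mm and square to the world axes. It also shows all blocks and balls inside the bowl. I grip the rod.

```bash
python3 -m crank '[{"x":-0.036,"y":-0.2,"z":0,"yaw":0,"claw":-0.5},{"x":-0.036,"y":-0.4,"z":0,"yaw":0,"claw":-0.5},{"x":-0.036,"y":-0.48,"z":0,"yaw":0,"claw":-0.5},{"x":-0.036,"y":-0.48,"z":0,"yaw":0,"claw":-0.5},{"x":-0.036,"y":-0.48,"z":-0.15,"yaw":0,"claw":-0.5},{"x":-0.036,"y":-0.48,"z":-0.3,"yaw":0,"claw":-0.5},{"x":-0.036,"y":-0.48,"z":-0.45,"yaw":0,"claw":-0.5},{"x":-0.036,"y":-0.48,"z":-0.6,"yaw":0,"claw":-0.5}]'
python3 -m crank '[{"x":0,"y":0,"z":0,"yaw":0,"claw":-0.5},{"x":0,"y":0,"z":0,"yaw":0,"claw":0.9},{"x":0,"y":0,"z":0,"yaw":0,"claw":0.9},{"x":0,"y":0,"z":0,"yaw":0,"claw":0.9},{"x":0,"y":0,"z":0,"yaw":0,"claw":0.9},{"x":0,"y":0,"z":0,"yaw":0,"claw":0.9},{"x":0,"y":0,"z":0,"yaw":0,"claw":0.9},{"x":0,"y":0,"z":0,"yaw":0,"claw":0.9}]' 110
```

```text
time: 37.15
position: [0.482, -0.3916, 0.1366]
eef_rot: [-0.001, 3.141, 0.0]
wrist_force: [-0.4, -1.2, 0.4]
width: 0.749
grasp_force: 0.0
time: 37.95
position: [0.4829, -0.394, 0.1397]
eef_rot: [0.001, 3.138, -0.003]
wrist_force: [-0.2, 0.9, 6.8]
width: 0.265
grasp_force: 107.5
```

```bash
python3 -m crank '[{"x":0,"y":0,"z":0.05,"yaw":0,"claw":0.9},{"x":0,"y":0,"z":0.1,"yaw":0,"claw":0.9},{"x":0,"y":0,"z":0.2,"yaw":0,"claw":0.9},{"x":0,"y":0,"z":0.3,"yaw":0,"claw":0.9},{"x":0,"y":0,"z":0.4,"yaw":0,"claw":0.9},{"x":0,"y":0,"z":0.5,"yaw":0,"claw":0.9},{"x":0,"y":0,"z":0.6,"yaw":0,"claw":0.9},{"x":0,"y":0,"z":0.72,"yaw":0,"claw":0.9}]'
python3 -m crank '[{"x":0,"y":0,"z":0,"yaw":0,"claw":0.9},{"x":0,"y":0,"z":0,"yaw":0,"claw":0.9},{"x":0,"y":0,"z":0,"yaw":0,"claw":0.9},{"x":0,"y":0,"z":0,"yaw":0,"claw":0.9},{"x":0,"y":0,"z":0,"yaw":0,"claw":0.9},{"x":0,"y":0,"z":0,"yaw":0,"claw":0.9},{"x":0,"y":0,"z":0,"yaw":0,"claw":0.9},{"x":0,"y":0,"z":0,"yaw":0,"claw":0.9}]'
cat > bowl.py <<'E'
from h import *;from cell import bot
c=np.array([.601,-.152])
t=bot.camera("top");P=cloud(t)
cv2.imwrite(f"pics/tb{int(bot.read_state()['time']*10)}.png",cv2.resize(t["img"][150:330,240:560,::-1],None,fx=2.5,fy=2.5))
m=np.hypot(P[...,0]-c[0],P[...,1]-c[1])<.1
Q=P[m]; print("floor",np.median(Q[:,2][Q[:,2]<.04]))
for r in(.05,.06):
  print(r,[(a,int(1000*np.percentile(Q[np.hypot(*(Q[:,:2]-c-r*np.array([np.cos(np.radians(a)),np.sin(np.radians(a))])).T)<.011][:,2],95))) for a in range(-180,180,15)])
hv=cv2.cvtColor(t["img"],cv2.COLOR_RGB2HSV)
E
python3 bowl.py;python3 - <<'E'
from h import *;from cell import bot
s=bot.camera("scene");S=cloud(s);v,u=np.mgrid[:480,:640];hv=cv2.cvtColor(s["img"],cv2.COLOR_RGB2HSV)
cv2.imwrite("pics/s8.png",s["img"][:,:,::-1])
m=(S[...,2]>.12)&(S[...,2]<.3)&(np.hypot(S[...,0]-.482,S[...,1]+.392)<.04)
for z in np.arange(.13,.3,.02):
    k=m&(abs(S[...,2]-z)<.008)
    if k.sum()>3: print(z.round(3),k.sum(),S[k].mean(0).round(4))
E
```

```text
time: 38.75
position: [0.4814, -0.393, 0.2825]
eef_rot: [-0.002, -3.141, -0.0]
wrist_force: [1.1, 0.2, -0.9]
width: 0.27
grasp_force: 107.6
time: 39.55
position: [0.4817, -0.3933, 0.2812]
eef_rot: [-0.001, -3.141, -0.0]
wrist_force: [-0.0, -0.2, -1.2]
width: 0.265
grasp_force: 107.6
floor 0.02532873229249999
0.05 [(-180, 76), (-165, 70), (-150, 42), (-135, 58), (-120, 76), (-105, 77), (-90, 76), (-75, 76), (-60, 74), (-45, 53), (-30, 29), (-15, 29), (0, 30), (15, 49), (30, 47), (45, 62), (60, 65), (75, 67), (90, 64), (105, 30), (120, 31), (135, 30), (150, 33), (165, 75)]
0.06 [(-180, 76), (-165, 70), (-150, 29), (-135, 51), (-120, 76), (-105, 77), (-90, 76), (-75, 77), (-60, 76), (-45, 30), (-30, 28), (-15, 29), (0, 44), (15, 53), (30, 51), (45, 60), (60, 62), (75, 60), (90, 58), (105, 44), (120, 47), (135, 47), (150, 30), (165, 75)]
0.13 24 [ 0.4853 -0.3915  0.1254]
0.15 8 [ 0.4843 -0.3879  0.1541]
0.17 24 [ 0.4852 -0.3869  0.1691]
0.19 20 [ 0.485  -0.3872  0.19  ]
0.21 22 [ 0.4866 -0.388   0.2104]
0.23 25 [ 0.4858 -0.3859  0.2305]
0.25 22 [ 0.4848 -0.3864  0.2502]
0.27 31 [ 0.4864 -0.3825  0.2728]
0.29 46 [ 0.4902 -0.3805  0.2907]
```

The rod hangs straight with its tip at about 148 mm. The bowl floor is free at world angles -45° to 0° for radii of 50 to 60 mm, so I enter there and lower slowly.

```bash
python3 -m crank '[{"x":0.12,"y":0.15,"z":0,"yaw":0,"claw":0.9},{"x":0.25,"y":0.3,"z":0,"yaw":0,"claw":0.9},{"x":0.4,"y":0.45,"z":0,"yaw":0,"claw":0.9},{"x":0.55,"y":0.6,"z":0,"yaw":0,"claw":0.9},{"x":0.7,"y":0.75,"z":0,"yaw":0,"claw":0.9},{"x":0.8,"y":0.9,"z":0,"yaw":0,"claw":0.9},{"x":0.855,"y":1,"z":0,"yaw":0,"claw":0.9},{"x":0.855,"y":1,"z":0,"yaw":0,"claw":0.9}]'
python3 -m crank '[{"x":0,"y":0.11,"z":0,"yaw":0,"claw":0.9},{"x":0,"y":0.11,"z":-0.1,"yaw":0,"claw":0.9},{"x":0,"y":0.11,"z":-0.2,"yaw":0,"claw":0.9},{"x":0,"y":0.11,"z":-0.3,"yaw":0,"claw":0.9},{"x":0,"y":0.11,"z":-0.35,"yaw":0,"claw":0.9},{"x":0,"y":0.11,"z":-0.4,"yaw":0,"claw":0.9},{"x":0,"y":0.11,"z":-0.45,"yaw":0,"claw":0.9},{"x":0,"y":0.11,"z":-0.48,"yaw":0,"claw":0.9}]'
python3 -m crank '[{"x":0,"y":0,"z":-0.03,"yaw":0,"claw":0.9},{"x":0,"y":0,"z":-0.06,"yaw":0,"claw":0.9},{"x":0,"y":0,"z":-0.08,"yaw":0,"claw":0.9},{"x":0,"y":0,"z":-0.09,"yaw":0,"claw":0.9},{"x":0,"y":0,"z":-0.095,"yaw":0,"claw":0.9},{"x":0,"y":0,"z":-0.095,"yaw":0,"claw":0.9},{"x":0,"y":0,"z":-0.095,"yaw":0,"claw":0.9},{"x":0,"y":0,"z":-0.095,"yaw":0,"claw":0.9}]'
python3 - <<'E'
from h import *;from cell import bot
s=bot.camera("scene");w=bot.camera("wrist")
cv2.imwrite("pics/s9.png",np.hstack([cv2.resize(s["img"][90:270,220:360,::-1],(400,514)),cv2.resize(w["img"][:,:,::-1],(400,514))]))
E
```

```text
time: 40.45
position: [0.6542, -0.1899, 0.2809]
eef_rot: [-0.006, 3.141, 0.002]
wrist_force: [0.3, 0.1, -0.5]
width: 0.265
grasp_force: 107.8
time: 41.25
position: [0.6527, -0.1715, 0.1848]
eef_rot: [0.002, 3.142, -0.0]
wrist_force: [-0.4, 0.0, -0.9]
width: 0.262
grasp_force: 108.0
time: 42.05
position: [0.6529, -0.1713, 0.1666]
eef_rot: [0.001, 3.141, -0.0]
wrist_force: [0.5, -0.1, -0.6]
width: 0.266
grasp_force: 108.0
```

View pics/s9.png

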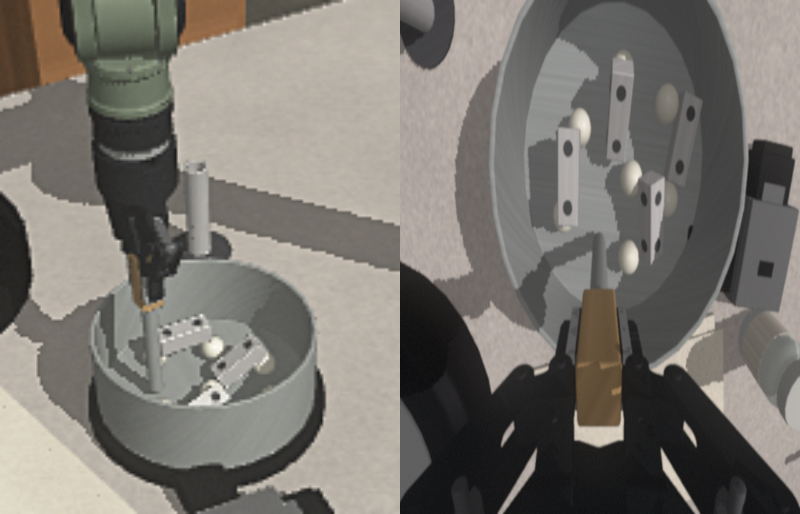

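The rod stands upright on a free patch of floor, tip at (598,240) in the wrist half, with nothing under it. Its tip is at about 34 mm, below the 43 mm limit. I stir the first turn.

```bash
python3 -m crank '[{"x":0.016,"y":0.07,"z":0,"yaw":0,"claw":0.9},{"x":0.013,"y":0.142,"z":0,"yaw":0,"claw":0.9},{"x":-0.009,"y":0.21,"z":0,"yaw":0,"claw":0.9},{"x":-0.047,"y":0.271,"z":0,"yaw":0,"claw":0.9},{"x":-0.1,"y":0.319,"z":0,"yaw":0,"claw":0.9},{"x":-0.164,"y":0.352,"z":0,"yaw":0,"claw":0.9},{"x":-0.234,"y":0.368,"z":0,"yaw":0,"claw":0.9},{"x":-0.306,"y":0.365,"z":0,"yaw":0,"claw":0.9}]'
python3 -m crank '[{"x":-0.068,"y":-0.022,"z":0,"yaw":0,"claw":0.9},{"x":-0.129,"y":-0.06,"z":0,"yaw":0,"claw":0.9},{"x":-0.177,"y":-0.113,"z":0,"yaw":0,"claw":0.9},{"x":-0.21,"y":-0.177,"z":0,"yaw":0,"claw":0.9},{"x":-0.226,"y":-0.247,"z":0,"yaw":0,"claw":0.9},{"x":-0.223,"y":-0.319,"z":0,"yaw":0,"claw":0.9},{"x":-0.201,"y":-0.387,"z":0,"yaw":0,"claw":0.9},{"x":-0.163,"y":-0.448,"z":0,"yaw":0,"claw":0.9}]'
python3 -m crank '[{"x":0.053,"y":-0.048,"z":0,"yaw":0,"claw":0.9},{"x":0.117,"y":-0.081,"z":0,"yaw":0,"claw":0.9},{"x":0.187,"y":-0.097,"z":0,"yaw":0,"claw":0.9},{"x":0.259,"y":-0.094,"z":0,"yaw":0,"claw":0.9},{"x":0.327,"y":-0.072,"z":0,"yaw":0,"claw":0.9},{"x":0.388,"y":-0.034,"z":0,"yaw":0,"claw":0.9},{"x":0.436,"y":0.019,"z":0,"yaw":0,"claw":0.9},{"x":0.469,"y":0.083,"z":0,"yaw":0,"claw":0.9}]'
python3 - <<'E'
from h import *;from cell import bot
s=bot.camera("scene");w=bot.camera("wrist")
cv2.imwrite("pics/s10.png",np.hstack([cv2.resize(s["img"][90:270,220:360,::-1],(400,514)),cv2.resize(w["img"][:,:,::-1],(400,514))]))
E
```

```text
time: 42.95
position: [0.5905, -0.096, 0.1663]
eef_rot: [0.002, -3.141, -0.001]
wrist_force: [-0.1, -1.1, -1.5]
width: 0.27
grasp_force: 107.9
time: 43.75
position: [0.5591, -0.1896, 0.1661]
eef_rot: [-0.003, -3.141, -0.0]
wrist_force: [-1.3, 2.5, -0.4]
width: 0.269
grasp_force: 108.2
time: 44.55
position: [0.6539, -0.1717, 0.1659]
eef_rot: [0.003, 3.141, -0.001]
wrist_force: [0.0, 0.0, -0.7]
width: 0.268
grasp_force: 108.5
```

View pics/s10.png

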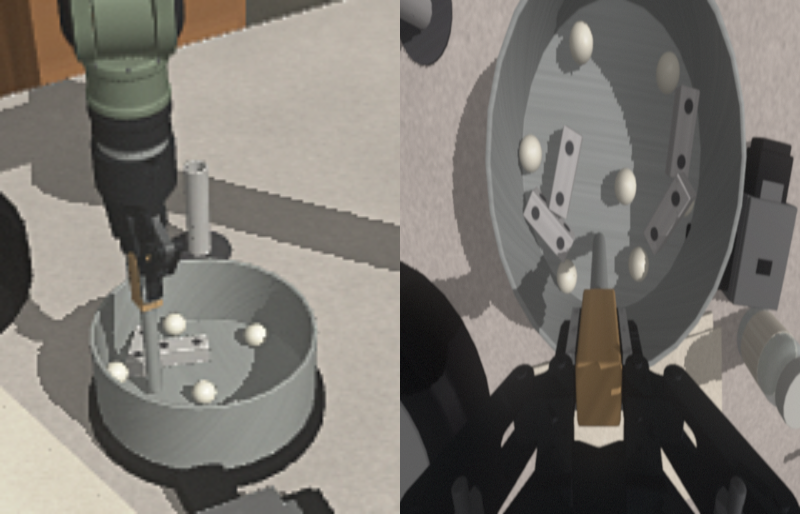

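After turn 1 the rod is still upright in the grip, tip at (598,240). All four blocks and the balls are in the bowl and have moved. I stir two more turns.

```bash
python3 -m crank '[{"x":0.016,"y":0.07,"z":0,"yaw":0,"claw":0.9},{"x":0.013,"y":0.142,"z":0,"yaw":0,"claw":0.9},{"x":-0.009,"y":0.21,"z":0,"yaw":0,"claw":0.9},{"x":-0.047,"y":0.271,"z":0,"yaw":0,"claw":0.9},{"x":-0.1,"y":0.319,"z":0,"yaw":0,"claw":0.9},{"x":-0.164,"y":0.352,"z":0,"yaw":0,"claw":0.9},{"x":-0.234,"y":0.368,"z":0,"yaw":0,"claw":0.9},{"x":-0.306,"y":0.365,"z":0,"yaw":0,"claw":0.9}]'
python3 -m crank '[{"x":-0.068,"y":-0.022,"z":0,"yaw":0,"claw":0.9},{"x":-0.129,"y":-0.06,"z":0,"yaw":0,"claw":0.9},{"x":-0.177,"y":-0.113,"z":0,"yaw":0,"claw":0.9},{"x":-0.21,"y":-0.177,"z":0,"yaw":0,"claw":0.9},{"x":-0.226,"y":-0.247,"z":0,"yaw":0,"claw":0.9},{"x":-0.223,"y":-0.319,"z":0,"yaw":0,"claw":0.9},{"x":-0.201,"y":-0.387,"z":0,"yaw":0,"claw":0.9},{"x":-0.163,"y":-0.448,"z":0,"yaw":0,"claw":0.9}]'
python3 -m crank '[{"x":0.053,"y":-0.048,"z":0,"yaw":0,"claw":0.9},{"x":0.117,"y":-0.081,"z":0,"yaw":0,"claw":0.9},{"x":0.187,"y":-0.097,"z":0,"yaw":0,"claw":0.9},{"x":0.259,"y":-0.094,"z":0,"yaw":0,"claw":0.9},{"x":0.327,"y":-0.072,"z":0,"yaw":0,"claw":0.9},{"x":0.388,"y":-0.034,"z":0,"yaw":0,"claw":0.9},{"x":0.436,"y":0.019,"z":0,"yaw":0,"claw":0.9},{"x":0.469,"y":0.083,"z":0,"yaw":0,"claw":0.9}]'
python3 -m crank '[{"x":0.016,"y":0.07,"z":0,"yaw":0,"claw":0.9},{"x":0.013,"y":0.142,"z":0,"yaw":0,"claw":0.9},{"x":-0.009,"y":0.21,"z":0,"yaw":0,"claw":0.9},{"x":-0.047,"y":0.271,"z":0,"yaw":0,"claw":0.9},{"x":-0.1,"y":0.319,"z":0,"yaw":0,"claw":0.9},{"x":-0.164,"y":0.352,"z":0,"yaw":0,"claw":0.9},{"x":-0.234,"y":0.368,"z":0,"yaw":0,"claw":0.9},{"x":-0.306,"y":0.365,"z":0,"yaw":0,"claw":0.9}]'
python3 -m crank '[{"x":-0.068,"y":-0.022,"z":0,"yaw":0,"claw":0.9},{"x":-0.129,"y":-0.06,"z":0,"yaw":0,"claw":0.9},{"x":-0.177,"y":-0.113,"z":0,"yaw":0,"claw":0.9},{"x":-0.21,"y":-0.177,"z":0,"yaw":0,"claw":0.9},{"x":-0.226,"y":-0.247,"z":0,"yaw":0,"claw":0.9},{"x":-0.223,"y":-0.319,"z":0,"yaw":0,"claw":0.9},{"x":-0.201,"y":-0.387,"z":0,"yaw":0,"claw":0.9},{"x":-0.163,"y":-0.448,"z":0,"yaw":0,"claw":0.9}]'
python3 -m crank '[{"x":0.053,"y":-0.048,"z":0,"yaw":0,"claw":0.9},{"x":0.117,"y":-0.081,"z":0,"yaw":0,"claw":0.9},{"x":0.187,"y":-0.097,"z":0,"yaw":0,"claw":0.9},{"x":0.259,"y":-0.094,"z":0,"yaw":0,"claw":0.9},{"x":0.327,"y":-0.072,"z":0,"yaw":0,"claw":0.9},{"x":0.388,"y":-0.034,"z":0,"yaw":0,"claw":0.9},{"x":0.436,"y":0.019,"z":0,"yaw":0,"claw":0.9},{"x":0.469,"y":0.083,"z":0,"yaw":0,"claw":0.9}]'
python3 -m crank '[{"x":0.016,"y":0.07,"z":0,"yaw":0,"claw":0.9},{"x":0.013,"y":0.142,"z":0,"yaw":0,"claw":0.9},{"x":0.013,"y":0.142,"z":0,"yaw":0,"claw":0.9},{"x":0.013,"y":0.142,"z":0.05,"yaw":0,"claw":0.9},{"x":0.013,"y":0.142,"z":0.1,"yaw":0,"claw":0.9},{"x":0.013,"y":0.142,"z":0.2,"yaw":0,"claw":0.9},{"x":0.013,"y":0.142,"z":0.3,"yaw":0,"claw":0.9},{"x":0.013,"y":0.142,"z":0.4,"yaw":0,"claw":0.9}]' | head -2
```

```text
time: 45.45
position: [0.5903, -0.0966, 0.1665]
eef_rot: [0.001, -3.141, -0.0]
wrist_force: [-0.2, -0.6, -1.1]
width: 0.264
grasp_force: 108.5
time: 46.25
position: [0.5594, -0.1897, 0.1662]
eef_rot: [0.003, 3.141, -0.0]
wrist_force: [0.6, -0.4, -1.6]
width: 0.268
grasp_force: 108.5
time: 47.05
position: [0.6495, -0.1698, 0.1634]
eef_rot: [-0.003, -3.132, -0.008]
wrist_force: [-4.1, 4.4, -0.9]
width: 0.263
grasp_force: 107.9
time: 47.85
position: [0.5947, -0.0982, 0.1698]
eef_rot: [-0.0, 3.132, -0.003]
wrist_force: [5.8, 0.1, 16.5]
width: 0.266
grasp_force: 109.9
time: 48.65
position: [0.5578, -0.1884, 0.1658]
eef_rot: [-0.003, -3.139, -0.001]
wrist_force: [-0.4, 0.7, -0.9]
width: 0.27
grasp_force: 108.6
time: 49.45
position: [0.6521, -0.1715, 0.1656]
eef_rot: [-0.003, -3.139, 0.002]
wrist_force: [-2.0, -1.8, 0.8]
width: 0.263
grasp_force: 109.0
time: 50.25
position: [0.6554, -0.1438, 0.2484]
```

```bash
python3 -m crank '[{"x":-0.1,"y":-0.1,"z":0.1,"yaw":0,"claw":0.9},{"x":-0.2,"y":-0.25,"z":0.2,"yaw":0,"claw":0.9},{"x":-0.35,"y":-0.4,"z":0.2,"yaw":0,"claw":0.9},{"x":-0.5,"y":-0.55,"z":0.2,"yaw":0,"claw":0.9},{"x":-0.65,"y":-0.7,"z":0.2,"yaw":0,"claw":0.9},{"x":-0.75,"y":-0.85,"z":0.2,"yaw":0,"claw":0.9},{"x":-0.86,"y":-1,"z":0.2,"yaw":0,"claw":0.9},{"x":-0.86,"y":-1,"z":0.2,"yaw":0,"claw":0.9}]'
python3 -m crank '[{"x":0,"y":-0.2,"z":0,"yaw":0,"claw":0.9},{"x":0,"y":-0.2,"z":0,"yaw":0,"claw":0.9},{"x":0,"y":-0.2,"z":0,"yaw":0,"claw":0.9},{"x":0,"y":-0.2,"z":0,"yaw":0,"claw":0.9},{"x":0,"y":-0.2,"z":0,"yaw":0,"claw":0.9},{"x":0,"y":-0.2,"z":0,"yaw":0,"claw":0.9},{"x":0,"y":-0.2,"z":0,"yaw":0,"claw":0.9},{"x":0,"y":-0.2,"z":0,"yaw":0,"claw":0.9}]'
python3 - <<'E'
from h import *;from cell import bot
st=bot.read_state();p=st["position"];print(p)
s=bot.camera("scene");w=bot.camera("wrist");S=cloud(s);W=cloud(w,wT(st,w));np.savez("w11.npz",T=wT(st,w),**w);np.savez("s11.npz",**s)
for n,S in(("scene",S),("wrist",W)):
  m=(S[...,2]>.13)&(S[...,2]<.34)&(np.hypot(S[...,0]-p[0],S[...,1]-p[1])<.045)
  for z in np.arange(.14,.30,.015):
    k=m&(abs(S[...,2]-z)<.0075)
    if k.sum()>3: print(n,z.round(3),k.sum(),S[k].mean(0).round(4))
cv2.imwrite("pics/s11.png",np.hstack([cv2.resize(s["img"][60:240,240:380,::-1],(400,514)),w["img"][0:480,133:507,::-1][:514].copy() if 0 else cv2.resize(w["img"][:,:,::-1],(400,514))]))
E
```

```text
time: 51.05
position: [0.4806, -0.3473, 0.2878]
eef_rot: [0.012, 3.141, -0.005]
wrist_force: [0.9, 0.1, -1.2]
width: 0.268
grasp_force: 108.7
time: 51.85
position: [0.4834, -0.3825, 0.2864]
eef_rot: [0.001, 3.142, -0.0]
wrist_force: [0.5, -0.4, -1.6]
width: 0.269
grasp_force: 108.9
[ 0.48344615 -0.38250003  0.28637336]
scene 0.17 7 [ 0.4415 -0.3764  0.1709]
scene 0.185 14 [ 0.4449 -0.3744  0.1856]
scene 0.2 19 [ 0.4482 -0.3772  0.2   ]
scene 0.215 16 [ 0.4515 -0.3756  0.214 ]
scene 0.23 22 [ 0.458  -0.3757  0.2293]
scene 0.245 21 [ 0.4622 -0.3748  0.245 ]
scene 0.26 20 [ 0.4685 -0.376   0.2591]
scene 0.275 24 [ 0.4765 -0.3727  0.2756]
scene 0.29 36 [ 0.4839 -0.3715  0.2912]
wrist 0.2 51 [ 0.4406 -0.3824  0.2025]
wrist 0.215 316 [ 0.4424 -0.382   0.2154]
wrist 0.23 399 [ 0.4475 -0.3819  0.2303]
wrist 0.245 480 [ 0.4528 -0.382   0.2453]
wrist 0.26 574 [ 0.4579 -0.382   0.2602]
wrist 0.275 428 [ 0.4595 -0.3819  0.2773]
wrist 0.29 1801 [ 0.4646 -0.3821  0.2911]
```

View pics/s11.png

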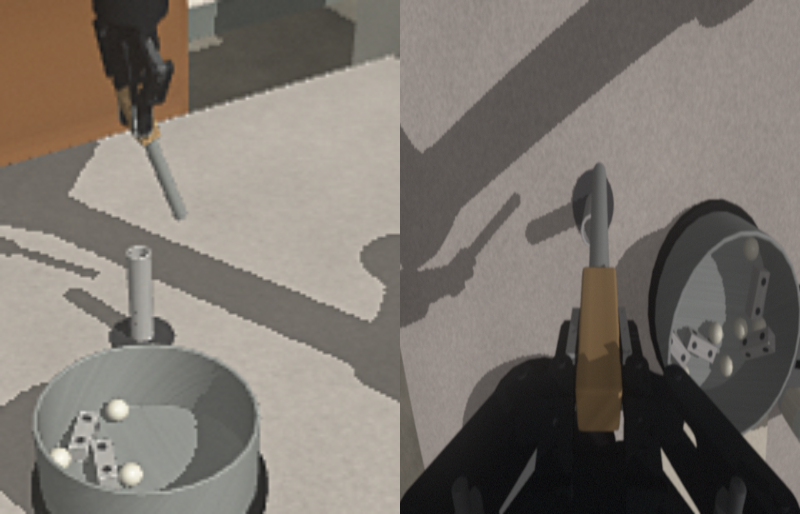

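The rod has pivoted about 19° in the grip, tip at (183,215) in the scene half and leaning to -x. Both views give a slope of 0.35. Since I can't tell when this happened, I will straighten the shaft against the inner near wall of the fixed bowl and stir again to be safe.

```bash
python3 -m crank '[{"x":0.1,"y":0.15,"z":0,"yaw":0,"claw":0.9},{"x":0.2,"y":0.3,"z":0,"yaw":0,"claw":0.9},{"x":0.3,"y":0.5,"z":0,"yaw":0,"claw":0.9},{"x":0.38,"y":0.7,"z":0,"yaw":0,"claw":0.9},{"x":0.38,"y":0.85,"z":0,"yaw":0,"claw":0.9},{"x":0.38,"y":1,"z":0,"yaw":0,"claw":0.9},{"x":0.38,"y":1,"z":0,"yaw":0,"claw":0.9},{"x":0.38,"y":1,"z":0,"yaw":0,"claw":0.9}]' 120
python3 -m crank '[{"x":0,"y":0.1,"z":0,"yaw":0,"claw":0.9},{"x":0,"y":0.15,"z":0,"yaw":0,"claw":0.9},{"x":0,"y":0.15,"z":-0.1,"yaw":0,"claw":0.9},{"x":0,"y":0.15,"z":-0.2,"yaw":0,"claw":0.9},{"x":0,"y":0.15,"z":-0.3,"yaw":0,"claw":0.9},{"x":0,"y":0.15,"z":-0.35,"yaw":0,"claw":0.9},{"x":0,"y":0.15,"z":-0.35,"yaw":0,"claw":0.9},{"x":0,"y":0.15,"z":-0.35,"yaw":0,"claw":0.9}]'
python3 -m crank '[{"x":-0.06,"y":0,"z":0,"yaw":0,"claw":0.9},{"x":-0.12,"y":0,"z":0,"yaw":0,"claw":0.9},{"x":-0.17,"y":0,"z":0,"yaw":0,"claw":0.9},{"x":-0.21,"y":0,"z":0,"yaw":0,"claw":0.9},{"x":-0.25,"y":0,"z":0,"yaw":0,"claw":0.9},{"x":-0.28,"y":0,"z":0,"yaw":0,"claw":0.9},{"x":-0.3,"y":0,"z":0,"yaw":0,"claw":0.9},{"x":-0.3,"y":0,"z":0,"yaw":0,"claw":0.9}]'
cat > tilt.py <<'E'
from h import *;from cell import bot
st=bot.read_state();p=st["position"];print(p)
w=bot.camera("wrist");S=cloud(w,wT(st,w))
hv=cv2.cvtColor(w["img"],cv2.COLOR_RGB2HSV)
v,u=np.mgrid[:480,:640]
m=(S[...,2]>p[2]-.12)&(S[...,2]<p[2]-.02)&(abs(S[...,1]-p[1])<.009)&(abs(S[...,0]-p[0])<.07)
A=S[m];k=np.polyfit(A[:,2],A[:,0],1);r=abs(np.polyval(k,A[:,2])-A[:,0])<.006;A=A[r];k=np.polyfit(A[:,2],A[:,0],1);ky=np.polyfit(A[:,2],A[:,1],1)
print(len(A),"dx/dz",k[0].round(3),"dy/dz",ky[0].round(3),"face x at grasp",np.polyval(k,p[2]+.0187).round(4),"z range",A[:,2].min(),A[:,2].max(),"mean y",A[:,1].mean())
cv2.imwrite(f"pics/k{int(st['time']*10)}.png",w["img"][:,:,::-1])
E
python3 tilt.py
```

```text
time: 52.75
position: [0.5595, -0.1824, 0.2865]
eef_rot: [-0.001, 3.141, -0.001]
wrist_force: [0.4, -0.6, -1.4]
width: 0.266
grasp_force: 117.6
time: 53.55
position: [0.5596, -0.1534, 0.2168]
eef_rot: [0.002, 3.141, -0.001]
wrist_force: [0.3, 0.1, -0.9]
width: 0.27
grasp_force: 117.9
time: 54.35
position: [0.5042, -0.1545, 0.2202]
eef_rot: [0.002, 3.129, -0.005]
wrist_force: [6.9, -1.2, 1.5]
width: 0.264
grasp_force: 119.5
[ 0.50422944 -0.15449935  0.22018811]
1489 dx/dz 0.076 dy/dz 0.002 face x at grasp 0.4994 z range 0.10029984624764227 0.1988740131990799 mean y -0.15460763031413752
```

```bash
python3 -m crank '[{"x":-0.03,"y":0,"z":0,"yaw":0,"claw":0.9},{"x":-0.05,"y":0,"z":0,"yaw":0,"claw":0.9},{"x":-0.05,"y":0,"z":0,"yaw":0,"claw":0.9},{"x":0,"y":0,"z":0,"yaw":0,"claw":0.9},{"x":0.1,"y":0,"z":0,"yaw":0,"claw":0.9},{"x":0.2,"y":0,"z":0,"yaw":0,"claw":0.9},{"x":0.2,"y":0,"z":0,"yaw":0,"claw":0.9},{"x":0.2,"y":0,"z":0,"yaw":0,"claw":0.9}]'
python3 tilt.py
```

```text
time: 55.2
position: [0.539, -0.1527, 0.2161]
eef_rot: [-0.001, -3.14, -0.0]
wrist_force: [-0.7, 0.1, -1.7]
width: 0.266
grasp_force: 119.1
[ 0.53895052 -0.15273968  0.21610015]
532 dx/dz 0.029 dy/dz 0.006 face x at grasp 0.5338 z range 0.1450421567317284 0.18751246608935493 mean y -0.1527022866006067
```

```bash
cat > hm.py <<'E'
from h import *;from cell import bot
c=np.array([.601,-.152]);st=bot.read_state();p=st["position"]
w=bot.camera("wrist");t=bot.camera("top")
Q=np.vstack([cloud(w,wT(st,w))[w["range_z"]>0],cloud(t)[t["range_z"]>0]])
Q=Q[(np.hypot(*(Q[:,:2]-c).T)<.108)&(Q[:,2]<.1)]
Q=Q[np.hypot(Q[:,0]-p[0],Q[:,1]-p[1])>.02] if p[2]<.25 else Q
for r in(.02,.04,.055,.07,.09):
  o=[]
  for a in range(-180,180,15):
    d=Q[np.hypot(*(Q[:,:2]-c-r*np.array([np.cos(np.radians(a)),np.sin(np.radians(a))])).T)<.010][:,2]
    o.append(f"{a}:{int(1000*np.percentile(d,90)) if len(d)>4 else '--'}")
  print(r,*o)
E
python3 hm.py
```

```text
0.02 -180:28 -165:27 -150:25 -135:25 -120:25 -105:25 -90:25 -75:26 -60:27 -45:30 -30:48 -15:51 0:53 15:51 30:51 45:46 60:31 75:26 90:26 105:26 120:25 135:25 150:26 165:27
0.04 -180:-- -165:25 -150:25 -135:25 -120:25 -105:25 -90:25 -75:25 -60:25 -45:49 -30:49 -15:49 0:50 15:47 30:31 45:28 60:39 75:43 90:25 105:25 120:25 135:25 150:25 165:25
0.055 -180:-- -165:25 -150:25 -135:25 -120:25 -105:25 -90:25 -75:31 -60:39 -45:50 -30:50 -15:50 0:49 15:28 30:28 45:28 60:50 75:49 90:42 105:25 120:25 135:25 150:25 165:25
0.07 -180:-- -165:25 -150:25 -135:25 -120:25 -105:25 -90:25 -75:25 -60:45 -45:-- -30:28 -15:29 0:29 15:44 30:50 45:28 60:55 75:63 90:46 105:46 120:25 135:25 150:25 165:25
0.09 -180:25 -165:25 -150:25 -135:25 -120:25 -105:46 -90:48 -75:47 -60:47 -45:-- -30:48 -15:29 0:28 15:28 30:50 45:28 60:61 75:80 90:70 105:47 120:47 135:45 150:48 165:25
```

The rod is nearly straight again, at slope 0.03. The near half of the bowl is clear, so I enter at 145° with the radius cut to 45 mm to avoid wedging, and check the tilt after the first third of a turn.

```bash
python3 -m crank '[{"x":0.126,"y":0.13,"z":0,"yaw":0,"claw":0.9},{"x":0.126,"y":0.13,"z":-0.05,"yaw":0,"claw":0.9},{"x":0.126,"y":0.13,"z":-0.1,"yaw":0,"claw":0.9},{"x":0.126,"y":0.13,"z":-0.15,"yaw":0,"claw":0.9},{"x":0.126,"y":0.13,"z":-0.2,"yaw":0,"claw":0.9},{"x":0.126,"y":0.13,"z":-0.24,"yaw":0,"claw":0.9},{"x":0.126,"y":0.13,"z":-0.26,"yaw":0,"claw":0.9},{"x":0.126,"y":0.13,"z":-0.26,"yaw":0,"claw":0.9}]'
python3 tilt.py
python3 -m crank '[{"x":-0.027,"y":-0.052,"z":0,"yaw":0,"claw":0.9},{"x":-0.04,"y":-0.109,"z":0,"yaw":0,"claw":0.9},{"x":-0.038,"y":-0.168,"z":0,"yaw":0,"claw":0.9},{"x":-0.02,"y":-0.224,"z":0,"yaw":0,"claw":0.9},{"x":0.012,"y":-0.274,"z":0,"yaw":0,"claw":0.9},{"x":0.055,"y":-0.313,"z":0,"yaw":0,"claw":0.9},{"x":0.107,"y":-0.34,"z":0,"yaw":0,"claw":0.9},{"x":0.164,"y":-0.353,"z":0,"yaw":0,"claw":0.9}]'
python3 tilt.py
python3 -m crank '[{"x":0.059,"y":0.002,"z":0,"yaw":0,"claw":0.9},{"x":0.115,"y":0.02,"z":0,"yaw":0,"claw":0.9},{"x":0.165,"y":0.052,"z":0,"yaw":0,"claw":0.9},{"x":0.204,"y":0.095,"z":0,"yaw":0,"claw":0.9},{"x":0.231,"y":0.147,"z":0,"yaw":0,"claw":0.9},{"x":0.244,"y":0.204,"z":0,"yaw":0,"claw":0.9},{"x":0.242,"y":0.263,"z":0,"yaw":0,"claw":0.9},{"x":0.224,"y":0.319,"z":0,"yaw":0,"claw":0.9}]'
python3 tilt.py
```

```text
time: 56.15
position: [0.5639, -0.1269, 0.1635]
eef_rot: [-0.002, -3.14, -0.001]
wrist_force: [-0.1, 0.7, -0.5]
width: 0.264
grasp_force: 119.2
[ 0.56393022 -0.12691542  0.1635112 ]
1132 dx/dz -0.007 dy/dz 0.002 face x at grasp 0.5564 z range 0.043550057122503316 0.14049187534293348 mean y -0.12683243603105873
time: 57.0
position: [0.5982, -0.1989, 0.1642]
eef_rot: [0.003, 3.141, -0.0]
wrist_force: [1.1, -0.4, -1.3]
width: 0.265
grasp_force: 119.2
[ 0.59818165 -0.19889771  0.16420095]
1134 dx/dz -0.009 dy/dz 0.002 face x at grasp 0.5906 z range 0.044396804030889025 0.14058317356679695 mean y -0.1988132621793707
time: 57.85
position: [0.6421, -0.1324, 0.1643]
eef_rot: [0.001, 3.141, 0.0]
wrist_force: [0.3, 1.1, -1.5]
width: 0.273
grasp_force: 119.2
[ 0.64213965 -0.13243988  0.16431083]
1124 dx/dz -0.005 dy/dz 0.003 face x at grasp 0.6348 z range 0.04435222270660033 0.14130124295900093 mean y -0.13233820868945145
```

The rod stays vertical and the forces are small. I finish this turn and another, checking the tilt at each third.

```bash
python3 -m crank '[{"x":-0.032,"y":0.05,"z":0,"yaw":0,"claw":0.9},{"x":-0.075,"y":0.089,"z":0,"yaw":0,"claw":0.9},{"x":-0.127,"y":0.116,"z":0,"yaw":0,"claw":0.9},{"x":-0.184,"y":0.129,"z":0,"yaw":0,"claw":0.9},{"x":-0.243,"y":0.127,"z":0,"yaw":0,"claw":0.9},{"x":-0.299,"y":0.109,"z":0,"yaw":0,"claw":0.9},{"x":-0.349,"y":0.077,"z":0,"yaw":0,"claw":0.9},{"x":-0.388,"y":0.034,"z":0,"yaw":0,"claw":0.9}]'
python3 tilt.py
python3 -m crank '[{"x":-0.027,"y":-0.052,"z":0,"yaw":0,"claw":0.9},{"x":-0.04,"y":-0.109,"z":0,"yaw":0,"claw":0.9},{"x":-0.038,"y":-0.168,"z":0,"yaw":0,"claw":0.9},{"x":-0.02,"y":-0.224,"z":0,"yaw":0,"claw":0.9},{"x":0.012,"y":-0.274,"z":0,"yaw":0,"claw":0.9},{"x":0.055,"y":-0.313,"z":0,"yaw":0,"claw":0.9},{"x":0.107,"y":-0.34,"z":0,"yaw":0,"claw":0.9},{"x":0.164,"y":-0.353,"z":0,"yaw":0,"claw":0.9}]'
python3 tilt.py
```

```text
time: 58.7
position: [0.5635, -0.1273, 0.1645]
eef_rot: [0.001, 3.142, -0.0]
wrist_force: [0.1, -0.3, -2.0]
width: 0.267
grasp_force: 119.1
[ 0.56353401 -0.12732794  0.16445332]
1135 dx/dz -0.008 dy/dz 0.002 face x at grasp 0.556 z range 0.04454796903486846 0.14156959575514114 mean y -0.1272629622148375
time: 59.55
position: [0.5983, -0.1987, 0.1641]
eef_rot: [0.003, 3.141, -0.0]
wrist_force: [-1.7, 0.1, -1.5]
width: 0.267
grasp_force: 119.1
[ 0.59831988 -0.19872584  0.1640797 ]
1132 dx/dz -0.009 dy/dz 0.002 face x at grasp 0.5908 z range 0.04418998978303068 0.1411133923036315 mean y -0.19866869449989052
```

Another full upright turn is complete. I lift the rod out and go above the tube.

```bash
python3 -m crank '[{"x":0,"y":0,"z":0.08,"yaw":0,"claw":0.9},{"x":0,"y":0,"z":0.16,"yaw":0,"claw":0.9},{"x":0,"y":0,"z":0.24,"yaw":0,"claw":0.9},{"x":0,"y":0,"z":0.34,"yaw":0,"claw":0.9},{"x":0,"y":0,"z":0.44,"yaw":0,"claw":0.9},{"x":0,"y":0,"z":0.54,"yaw":0,"claw":0.9},{"x":0,"y":0,"z":0.61,"yaw":0,"claw":0.9},{"x":0,"y":0,"z":0.61,"yaw":0,"claw":0.9}]'
python3 -m crank '[{"x":-0.1,"y":-0.15,"z":0,"yaw":0,"claw":0.9},{"x":-0.2,"y":-0.35,"z":0,"yaw":0,"claw":0.9},{"x":-0.3,"y":-0.55,"z":0,"yaw":0,"claw":0.9},{"x":-0.4,"y":-0.75,"z":0,"yaw":0,"claw":0.9},{"x":-0.5,"y":-0.9,"z":0,"yaw":0,"claw":0.9},{"x":-0.58,"y":-0.97,"z":0,"yaw":0,"claw":0.9},{"x":-0.58,"y":-0.97,"z":0,"yaw":0,"claw":0.9},{"x":-0.58,"y":-0.97,"z":0,"yaw":0,"claw":0.9}]'
python3 -m crank '[{"x":0,"y":0,"z":0,"yaw":0,"claw":0.9},{"x":0,"y":0,"z":0,"yaw":0,"claw":0.9},{"x":0,"y":0,"z":0,"yaw":0,"claw":0.9},{"x":0,"y":0,"z":0,"yaw":0,"claw":0.9},{"x":0,"y":0,"z":0,"yaw":0,"claw":0.9},{"x":0,"y":0,"z":0,"yaw":0,"claw":0.9},{"x":0,"y":0,"z":0,"yaw":0,"claw":0.9},{"x":0,"y":0,"z":0,"yaw":0,"claw":0.9}]'
python3 tilt.py
cat > tube.py <<'E'
from h import *;from cell import bot
st=bot.read_state();w=bot.camera("wrist");S=cloud(w,wT(st,w));s=bot.camera("scene");C=cloud(s)
cv2.imwrite(f"pics/tube{int(st['time']*10)}.png",w["img"][:,:,::-1])
for n,S in(("wrist",S),("scene",C)):
  m=(abs(S[...,2]-.125)<.004)&(np.hypot(S[...,0]-.482,S[...,1]+.392)<.03)
  p=S[m]
  if len(p)>5:
    k=np.linalg.lstsq(np.c_[2*p[:,:2],np.ones(len(p))],(p[:,:2]**2).sum(1),rcond=None)[0]
    print(n,len(p),"circle",k[:2].round(4),np.sqrt(k[2]+k[0]**2+k[1]**2).round(4),p.min(0).round(4),p.max(0).round(4))
# rod tip: lowest points near rod
for n,S in(("scene",C),("wrist",cloud(w,wT(st,w)))):
  q=S[(np.hypot(S[...,0]-.482,S[...,1]+.393)<.02)&(S[...,2]>.135)&(S[...,2]<.26)]
  if len(q): print(n,"rod",len(q),q[:,2].min(),q[q[:,2]<.19].mean(0))
E
python3 tube.py
```

```text
time: 60.4
position: [0.5986, -0.1982, 0.2885]
eef_rot: [0.001, 3.138, -0.003]
wrist_force: [0.3, -0.4, -2.7]
width: 0.266
grasp_force: 119.2
time: 61.2
position: [0.481, -0.3915, 0.2853]
eef_rot: [-0.003, -3.141, -0.002]
wrist_force: [-0.0, 0.1, -2.0]
width: 0.268
grasp_force: 119.2
time: 62.0
position: [0.4813, -0.3915, 0.2863]
eef_rot: [-0.002, -3.142, -0.0]
wrist_force: [1.3, 0.2, -1.1]
width: 0.265
grasp_force: 119.2
[ 0.48126677 -0.39149311  0.28627705]
1134 dx/dz -0.009 dy/dz 0.003 face x at grasp 0.4737 z range 0.16640310445421475 0.2635406358472484 mean y -0.3913921514228911
wrist 276 circle [ 0.4812 -0.3936] 0.0126 [ 0.4674 -0.4077  0.121 ] [ 0.4921 -0.3796  0.1258]
scene 31 circle [ 0.4851 -0.3914] 0.0131 [ 0.4706 -0.4061  0.1212] [ 0.4988 -0.3758  0.1283]
scene rod 141 0.15672481531317062 [ 0.48554485 -0.38529061  0.17282832]
wrist rod 1177 0.1563213341311563 [ 0.47466882 -0.39155173  0.17419082]
```

```bash
python3 -m crank '[{"x":0,"y":-0.01,"z":-0.05,"yaw":0,"claw":0.9},{"x":0,"y":-0.01,"z":-0.1,"yaw":0,"claw":0.9},{"x":0,"y":-0.01,"z":-0.13,"yaw":0,"claw":0.9},{"x":0,"y":-0.01,"z":-0.15,"yaw":0,"claw":0.9},{"x":0,"y":-0.01,"z":-0.17,"yaw":0,"claw":0.9},{"x":0,"y":-0.01,"z":-0.19,"yaw":0,"claw":0.9},{"x":0,"y":-0.01,"z":-0.21,"yaw":0,"claw":0.9},{"x":0,"y":-0.01,"z":-0.21,"yaw":0,"claw":0.9}]'
python3 tilt.py
```

```text
time: 62.95
position: [0.4811, -0.3933, 0.2437]
eef_rot: [-0.001, -3.141, -0.001]
wrist_force: [-1.2, -0.3, -1.6]
width: 0.266
grasp_force: 119.2
[ 0.48112014 -0.39325771  0.24372081]
1216 dx/dz 0.013 dy/dz 0.001 face x at grasp 0.4751 z range 0.12374240953157095 0.2203265253583305 mean y -0.3931557273288036
```

The tip is 14 mm inside the tube with no side force. I lower it the rest of the way.

```bash
python3 -m crank '[{"x":0,"y":0,"z":-0.07,"yaw":0,"claw":0.9},{"x":0,"y":0,"z":-0.14,"yaw":0,"claw":0.9},{"x":0,"y":0,"z":-0.21,"yaw":0,"claw":0.9},{"x":0,"y":0,"z":-0.28,"yaw":0,"claw":0.9},{"x":0,"y":0,"z":-0.35,"yaw":0,"claw":0.9},{"x":0,"y":0,"z":-0.42,"yaw":0,"claw":0.9},{"x":0,"y":0,"z":-0.47,"yaw":0,"claw":0.9},{"x":0,"y":0,"z":-0.5,"yaw":0,"claw":0.9}]'
python3 -m crank '[{"x":0,"y":0,"z":-0.01,"yaw":0,"claw":0.9},{"x":0,"y":0,"z":-0.02,"yaw":0,"claw":0.9},{"x":0,"y":0,"z":-0.02,"yaw":0,"claw":0.9},{"x":0,"y":0,"z":-0.02,"yaw":0,"claw":0.9},{"x":0,"y":0,"z":-0.02,"yaw":0,"claw":0.9},{"x":0,"y":0,"z":-0.02,"yaw":0,"claw":0.9},{"x":0,"y":0,"z":-0.02,"yaw":0,"claw":0.9},{"x":0,"y":0,"z":-0.02,"yaw":0,"claw":0.9}]'
```

```text
time: 63.8
position: [0.4811, -0.3933, 0.1436]
eef_rot: [-0.001, -3.141, -0.001]
wrist_force: [0.2, -0.6, -0.9]
width: 0.263
grasp_force: 119.2
time: 64.6
position: [0.4814, -0.3935, 0.1404]
eef_rot: [0.001, 3.141, -0.0]
wrist_force: [-1.0, 0.0, -0.4]
width: 0.271
grasp_force: 119.2
```

```bash
python3 -m crank '[{"x":0,"y":0,"z":-0.01,"yaw":0,"claw":0.9},{"x":0,"y":0,"z":-0.01,"yaw":0,"claw":0.3},{"x":0,"y":0,"z":-0.01,"yaw":0,"claw":0},{"x":0,"y":0,"z":-0.01,"yaw":0,"claw":-0.5},{"x":0,"y":0,"z":-0.01,"yaw":0,"claw":-0.5},{"x":0,"y":0,"z":0.05,"yaw":0,"claw":-0.5},{"x":0,"y":0,"z":0.15,"yaw":0,"claw":-0.5},{"x":0,"y":0,"z":0.3,"yaw":0,"claw":-0.5}]' 60
python3 -m crank '[{"x":0,"y":0,"z":0.2,"yaw":0,"claw":-0.5},{"x":0,"y":0,"z":0.4,"yaw":0,"claw":-0.5},{"x":-0.2,"y":0.2,"z":0.5,"yaw":0,"claw":-0.5},{"x":-0.4,"y":0.4,"z":0.5,"yaw":0,"claw":-0.5},{"x":-0.5,"y":0.6,"z":0.5,"yaw":0,"claw":-0.5},{"x":-0.5,"y":0.7,"z":0.5,"yaw":0,"claw":-0.5},{"x":-0.5,"y":0.7,"z":0.5,"yaw":0,"claw":-0.5},{"x":-0.5,"y":0.7,"z":0.5,"yaw":0,"claw":-0.5}]'
python3 - <<'E'
from h import *;from cell import bot
st=bot.read_state();t=bot.camera("top");P=cloud(t);s=bot.camera("scene");C=cloud(s)
k=(P[...,2]>.17)&(P[...,2]<.21)&(np.hypot(P[...,0]-.482,P[...,1]+.392)<.04);print("handle top",k.sum(),rect(P[k]),P[k].mean(0),P[k][:,2].max())
# battery: dark top at z ~.035 -x of mouth, on bay axis
hv=cv2.cvtColor(t["img"],cv2.COLOR_RGB2HSV)
for n,X in(("top",P),("scene",C)):
  m=(X[...,2]>.028)&(X[...,2]<.0395)&(X[...,1]>.01)&(X[...,1]<.1)&(X[...,0]>.54)&(X[...,0]<.618); print(n,"bat",m.sum(),rect(X[m]),X[m][:,2].mean(),X[m].min(0))
m=(abs(P[...,2]-.044)<.005)&(P[...,1]>0)&(P[...,1]<.11)&(P[...,0]>.6)&(P[...,0]<.73);print("bay",rect(P[m]))
a=cv2.resize(t["img"][160:330,280:550,::-1],(800,504))
cv2.imwrite("pics/end.png",a)
d=P[...,:2]-np.array([.601,-.152]);o=(P[...,2]>.03)&(np.hypot(d[...,0],d[...,1])<.1);print("bowl max z",P[o][:,2].max())
E
```

```text
time: 65.4
position: [0.4806, -0.3927, 0.2002]
eef_rot: [-0.001, -3.14, -0.003]
wrist_force: [1.1, -0.1, 0.9]
width: 0.749
grasp_force: 0.0
time: 66.2
position: [0.3817, -0.2536, 0.3015]
eef_rot: [0.0, 3.14, -0.003]
wrist_force: [-0.6, -0.2, 0.1]
width: 0.746
grasp_force: 0.0
handle top 158 (array([ 480.7, -392.1]), 23.6, 22.0, 88.8) [ 0.48087691 -0.39082936  0.18334046] 0.19089786147643628
top bat 369 (array([597.9,  48.9]), 58.0, 40.2, 89.8) 0.03487184078319968 [0.5778316  0.01978636 0.02823715]
scene bat 173 (array([600. ,  55.1]), 50.4, 37.7, 83.9) 0.034565666601149965 [0.57925691 0.02856664 0.02824832]
bay (array([667. ,  48.3]), 131.4, 82.7, 7.7)
bowl max z 0.08816689547554035
```

View pics/end.png

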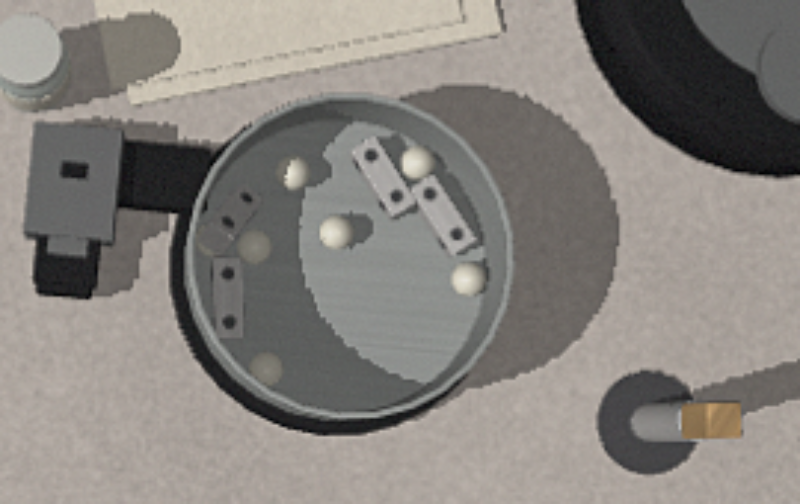

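The final view shows the rod home in its tube, its handle top at 183 mm as at the start, and the battery's outer end at x = 0.578 as expected. Four blocks, at (383,177), (445,215), (228,297) and (237,210), and all seven balls are inside the bowl. The jar is where it was.

```bash
python3 -c "
from cell import bot
print(bot.hand_in())"
```

```text
the job is handed in; nothing more can be done
None
```

The job is handed in (no verdict came back): the final camera check showed all four blocks and seven balls in the bowl, the rod home in its tube and the battery home, after more than three anticlockwise turns — the rod tilted about 19° in the grip during them, so I straightened it and added about 1⅓ upright turns at 45 mm radius.

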